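# Close a tin with the lever lid press

## Task

One tin still has its plug lid standing up out of it. Stand that tin on the lid press, under the ram and back against the fence, and let go of it; then swing the press lever down until it comes firmly to its stop with the lid fully home, without forcing it any further so that the tin would be crushed, hold it there for a moment, and guide the lever all the way back up instead of letting it snap back. Leave the closed tin standing in the press, and leave the finished tins and the jar where they are.

Things in the scene. Friction and masses are not known exactly. Their poses are not given: they have to be found in the camera images.
- tin: the tin to close: upright rectangular aluminium tin with a paper band, 90 mm along its x, 56 mm along y, body 70 mm tall, about 0.3 kg, alike from both ends. Origin: centre of its underside, z up. Mid-top is a round steel plug lid, flange 52 mm across, 6 mm thick, standing 9 to 12 mm above the body at the start (its top at most 88 mm above the origin; 76 mm when home)
- lid (a joint): how far the tin's lid has been pushed in, m: 0 = standing 12 mm proud, 0.012 = fully home with its flange flat on the tin. It moves only under some 30 N, too stiff to push by hand
- press_nest (a point): point on top of the press's base plate, under the ram: where the middle of the tin belongs, its length along x. Axes: x to the column (away from the operator), y to the operator's left, z up. Plate 20 mm thick, reaching 80 mm in front (-x), 130 mm behind, 75 mm to each side. A steel fence 60 mm wide, 15 mm tall on it has its front face at x = +47 mm, 2 mm behind a well centred tin
- press_head (a point): middle of the lower front edge of the press head, 35 mm in front of the nest and 155 mm above it; axes as press_nest. The head (80 mm wide, 60 mm tall, 155 mm deep, on a column from x = +70 mm of the nest) overhangs the tin, so a tool holding it there must lean back to the operator by 30 to 45 degrees, gripping across its 56 mm width near its front end, about 28 mm from its middle
- ram: the press's vertical ram; origin: centre of the underside of its round foot (32 mm across), 113 mm above the nest while the lever is up; a 44 mm wide sleeve above it comes down to 143 mm above the nest. It sinks 43.5 mm per rad of the lever
- lever_hinge (a point): the lever's hinge on the right (-y) side of the press head, 40 mm behind the nest in x, 55 mm to its right, 185 mm above it; axes as press_nest. The lever turns about this x axis, its handle moving in the y-z plane
- lever_grip (a point): point on the axis of the lever's handle, 150 mm from the hinge, where it is best held or pushed; it moves with the lever. The handle is a straight round black bar, 26 mm thick, on the line through the hinge, from 100 to 205 mm from it; a 16 mm steel bar joins it to the hinge
- lever (a joint): lever angle, rad: 0 = up (handle to the press's right, 38 degrees above level, held by a spring); grows as the handle is swung down; with the tin below it comes up hard at 0.85 to 0.88 (about 11 degrees below level), the lid home. It takes about 4 N at the grip to start, 10 to 15 N while the lid goes in; a push of over 20 N tells the stop, over 50 N there would crush the tin
- closed_tin1: finished tin, same as the tin but with its lid home; stands with the other one in a low wooden tray (240 mm square, 18 mm tall) to the left of the press. Origin: centre of its underside
- closed_tin2: finished tin, likewise, in the same tray
- jar: closed round jar, 68 mm across, 105 mm tall, standing near the tin. Origin: centre of its underside

How it is judged:
On the way, in this order (a step that is already met when the one before it is completed fails the run):
1. the tin stands upright on the press plate under the ram, let go, its lid still up and the lever up (horizontal distance between tin and press_nest below 0.01 m and z of tin in the frame of press_nest below 0.003 m and angle between tin's own z axis and vertical below 0.05 rad and angle between the x axis of tin and the x axis of press_nest, either way round below 0.2 rad and contact force between the fingers and tin below 0.2 N and value of joint lid below 0.006 m and value of joint lever below 0.1 rad), for 0.2 s.
2. the lever is held at its stop, the lid pressed home by the ram with the tin still in place (value of joint lever above 0.83 rad and value of joint lid above 0.0105 m and horizontal distance between tin and press_nest below 0.014 m and contact force between each of the arm, the fingers and tin below 0.2 N), for 0.2 s.
3. the lever is back up (value of joint lever below 0.08 rad), for 0.1 s.
At the end, for the whole second after the job is handed in: the tin stands still and upright (within 3 degrees) on the press plate under the ram (its middle within 14 mm of the nest), with its lid home (at most 1.5 mm proud), and the press lever is back up (below 0.08 rad) (horizontal distance between tin and press_nest below 0.014 m and z of tin in the frame of press_nest between -0.003 and 0.003 m and angle between tin's own z axis and vertical below 0.05 rad and linear speed of tin below 0.02 m/s and value of joint lid above 0.0105 m and value of joint lever below 0.08 rad); the robot touches nothing.
It fails at once if the tin is crushed by forcing the lever (over 150 N from the ram, about 50 N at the handle) (contact force between ram and tin above 150 N).
It fails at once if the lever snaps back (faster than 3 rad/s upwards) (velocity of joint lever below -3 rad/s).
It fails at once if the tin is tipped (more than 35 degrees) (angle between tin's own z axis and vertical above 0.6 rad).
It fails at once if a finished tin or the jar is moved by more than 20 mm (distance of any of closed_tin1, closed_tin2, jar from where it was at the start of the episode above 0.02 m).
It also fails if it takes over 72 s, if anything falls off the work surface, if the arm or the gripper's body presses on something with over 40 N, if the wrist force passes 120 N, or if a joint passes its speed limit or range.

## Robot

A 6-joint arm with a two-finger parallel gripper is mounted at the origin on the work surface. World frame = base frame: x ahead of the robot, y to its left, z up, the work surface at z = 0. Lengths are in m, angles in rad, forces in N, time in s.
With the tool pointing down it reaches from about 0.325 to 0.775 m from the base axis. Payload 5.5 kg.
Tool frame: the origin (TCP) lies midway between the tips of the shut fingers; the grasp point (between the pads) lies 19 mm behind it; z points along the fingers, y is the line along which they close (so a half turn about z gives the same grasp; the last joint's range is limited). The gripper opens to 88 mm and grips with 3 to 60 N. Pads are 20 mm wide; open, the fingers measure 115 mm over their backs; the gripper's body (75 mm by 178 mm) begins 61 mm behind the grasp point.
Start: joints at [-0.057, 0.091, 1.231, -0, 1.82, -0.057], TCP at [0.6, -0, 0.223] pointing down, gripper open.
Joint ranges: [-2.87, 2.87], [-0.86, 2.18], [0.17, 2.46], [-1.51, 4.65], [0.06, 2.69], [-2.65, 2.65]. Speed limits (rad/s): [2.57, 2.57, 3.01, 3.14, 3.14, 3.14].

## Interface

Orientations are given as a 3x3 rotation matrix whose columns are the frame's x, y, z axes.
In Python, from bench import * gives the robot as it stands.
- The arm moves only by the tool apply_moves, never from a script. Its argument "series" is a list of rows, each an object of numbers: "gripper": the opening, from 0 (shut) to 1 (fully open); "tx", "ty", "tz": the shift along the tool's x, y, z each as a share of 0.5 m, from -1 to 1; "rx", "ry", "rz": the turn, a rotation vector about the tool's x, y, z each as a share of 1.5 rad, from -1 to 1. A call has 1 to 12 rows; each row is the pose to reach, as a shift and turn from the pose commanded when the call began, along the tool's axes at that moment; what a row does not reach only later rows make up. A row lasts 1/8 s, in which the tool goes at most 62.5 mm and 10.7 degrees, less where a joint would pass 70% of its speed; a pose out of reach is approached as far as the arm can. A call with a number of a shift or a turn outside -1 to 1 is refused whole. A call with a gripper value outside its range is refused whole. The fingers move at their own pace and stop on an object; "force" is the grip in N (left out, the last holds). Time passes only in rows, so rows that repeat a pose let the fingers close. It gives the time, the measured TCP pose, the force, the opening and the grip force at its end, in the units of the state.
- get_obs(): the state, without advancing time (a new reading comes with each control period).
- capture(name): name is "scene" or "side" or "wrist"; returns a dict with "frame" (420x560x3 uint8, red, green, blue), "K" (3x3 intrinsics, pixels), "rvec" (rotation vector, rad) and "tvec" (3), from world to camera coordinates, as OpenCV has them. Camera axes: x right, y down, z forward; pixel columns grow to the right and rows downward; lengths in m; the calibration is good to about 2 mm. The wrist camera is an equidistant fisheye: a pixel r from the principal point sees the ray r / f radians off the axis. A picture is of the moment at which its call begins. There is no depth.
- job_done(): hands the job in; it is judged then, once.
Trained networks look in a picture, given as the dict that the camera call returned (one of the last four; its "shot" number tells which), for a name from the list of things; names that differ only in an ending like _2 or _b are one class to them, and where a whole thing is asked for, a point or a joint stands for the part that bears it (a point fixed in the world has none). Each returns a list of dicts, best first, with "confidence" (0 to 1); they miss things now and then, are a little off and sometimes report something else, mostly with a low value. They report only what shows in the picture. A call takes as long as a camera call.
- trace(picture, label): "mask" (420x560 bool, what is visible of it).
- landmark_of(picture, label): "position" ([x, y, z] in m, in world coordinates, good to about 4 mm: a listed point, or the origin of a listed thing).
The state is a dict: "time_s": time; "qpos": joint angles; "qvel": joint speeds; "joint_efforts": joint torques, N m; "tool_pos": TCP position; "tool_rot": TCP orientation; "contact_force": force on the tool from outside, world axes, zero at the start; "ft_torque": the same for the moment, N m; "grip_width": finger opening in m; "grip_force": force on a finger pad.
Only numpy, scipy, OpenCV 4.12 (cv2) and the standard library are available. Lean on these libraries where they do the work, as an engineer would, in place of code of your own. Each camera call takes 0.05 s, during which the arm holds its last target. There are 200 camera calls.

## Working session

There is one attempt and no reset: what is moved stays moved. The work goes in short steps, Python scripts to look and compute and a tool call to move; the robot and the scene stay as the last step left them, time stands still between calls to the robot, and variables do not carry over. Pictures are saved under pics/ and viewed, at most 10 in all, crops included, and the job is handed in when it is done.

Besides the shell and the picture viewer there is one more tool, called after "Emit:" in YAML: its name, and indented under it one key for each argument. apply_moves: Moves the arm, as the interface text tells. Its arguments: {"type":"object","properties":{"series":{"type":"array"},"force":{"type":"number"}},"required":["series"]}

```bash
ls; mkdir -p pics
cat > h.py <<'E'
from bench import *
import numpy as np, cv2
def save(c,n): cv2.imwrite(f'pics/{n}.png',cv2.cvtColor(c['frame'],cv2.COLOR_RGB2BGR))
def proj(c,P):
    return cv2.projectPoints(np.float64(P).reshape(-1,1,3),c['rvec'],c['tvec'],c['K'],None)[0].reshape(-1,2)
def ray(c,uv):
    R=cv2.Rodrigues(np.float64(c['rvec']))[0]; o=-R.T@np.ravel(c['tvec'])
    d=R.T@np.linalg.inv(c['K'])@np.array([uv[0],uv[1],1.]); return o,d/np.linalg.norm(d)
def tri(rs):
    A=0;b=0
    for o,d in rs:
        M=np.eye(3)-np.outer(d,d);A=A+M;b=b+M@o
    return np.linalg.solve(A,b)
def onz(c,uv,z):
    o,d=ray(c,uv); return o+d*(z-o[2])/d[2]
E
python3 - <<'E'
from h import *
cs={n:capture(n) for n in ('scene','side','wrist')}
im=np.hstack([cs['scene']['frame'],cs['side']['frame']])
for n in ('scene','side'): save(cs[n],n+'0')
for n in cs:
  for l in ['tin','press_nest','press_head','ram','lever_hinge','lever_grip','closed_tin1','closed_tin2','jar']:
    try:
      print(n,l,[(np.round(r['position'],3).tolist(),round(r['confidence'],2)) for r in landmark_of(cs[n],l)[:3]])
    except Exception as e: print(n,l,e)
o=get_obs(); print({k:np.round(v,3).tolist() for k,v in o.items()})
E
```

```text
pics
scene tin [([0.51, -0.215, -0.002], 0.76)]
scene press_nest [([0.599, -0.042, 0.023], 0.93)]
scene press_head [([0.561, -0.041, 0.176], 0.57)]
scene ram []
scene lever_hinge [([0.628, -0.107, 0.205], 0.84)]
scene lever_grip [([0.605, -0.22, 0.299], 0.76)]
scene closed_tin1 [([0.592, 0.423, 0.006], 0.73), ([0.484, 0.392, 0.004], 0.56)]
scene closed_tin2 [([0.592, 0.423, 0.006], 0.73), ([0.484, 0.392, 0.004], 0.56)]
scene jar [([0.498, -0.42, 0.0], 0.9)]
side tin [([0.511, -0.215, 0.0], 0.72), ([0.498, -0.415, 0.0], 0.37)]
side press_nest [([0.597, -0.044, 0.022], 0.84), ([0.499, -0.414, -0.004], 0.48)]
side press_head [([0.568, -0.036, 0.173], 0.84)]
side ram [([0.6, -0.045, 0.133], 0.57)]
side lever_hinge [([0.627, -0.106, 0.205], 0.83), ([0.567, -0.037, 0.17], 0.38)]
side lever_grip [([0.602, -0.221, 0.295], 0.59)]
side closed_tin1 [([0.485, 0.395, 0.003], 0.67), ([0.595, 0.424, 0.008], 0.62)]
side closed_tin2 [([0.485, 0.395, 0.003], 0.67), ([0.595, 0.424, 0.008], 0.62)]
side jar [([0.497, -0.417, -0.005], 0.77)]
wrist tin [([0.512, -0.212, 0.001], 0.95)]
wrist press_nest [([0.6, -0.042, 0.02], 0.9)]
wrist press_head [([0.563, -0.039, 0.175], 0.58)]
wrist ram []
wrist lever_hinge []
wrist lever_grip []
wrist closed_tin1 []
wrist closed_tin2 []
wrist jar []
{'time_s': 1.5, 'qpos': [-0.057, 0.091, 1.231, 0.0, 1.82, -0.057], 'qvel': [0.001, -0.0, 0.0, 0.001, -0.001, -0.002], 'joint_efforts': [-0.0, -44.618, -40.651, 0.07, 0.019, 0.0], 'tool_pos': [0.6, -0.0, 0.223], 'tool_rot': [[0.0, 1.0, 0.0], [1.0, -0.0, 0.0], [0.0, 0.0, -1.0]], 'contact_force': [-0.495, 0.362, 0.696], 'ft_torque': [0.044, -0.004, 0.024], 'grip_force': 0.0, 'grip_width': 0.088}
```

View pics/scene0.png

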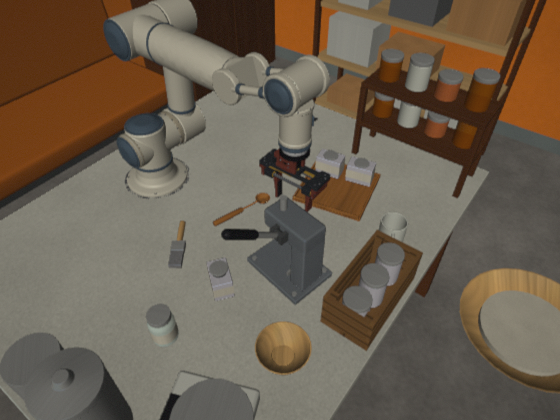

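View pics/side0.png

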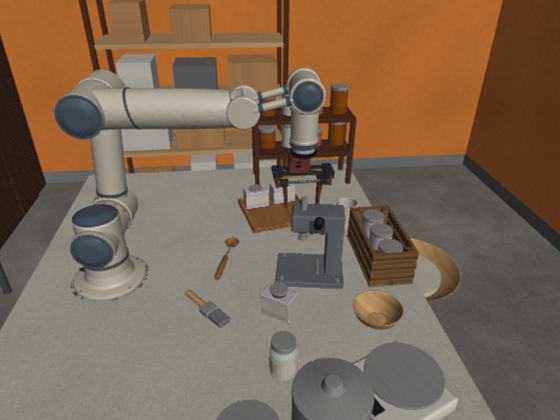

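Scene view: the open tin is at about (220,275), the jar at (160,325), and the press at (290,250) with its lever handle at (240,234). The side view agrees: tin (279,300), jar (284,355), press (318,245). Next I fit the tin and press poses.

```bash
cat >> h.py <<'E'
def pr(c,P,fish):
    P=np.float64(P).reshape(-1,1,3)
    if fish: return cv2.fisheye.projectPoints(P,np.float64(c['rvec']).reshape(3,1),np.float64(c['tvec']).reshape(3,1),np.float64(c['K']),np.zeros(4))[0].reshape(-1,2)
    return proj(c,P)
def Rz(a): return np.array([[np.cos(a),-np.sin(a),0],[np.sin(a),np.cos(a),0],[0,0,1]])
BOX=np.array([[x,y,z] for x in(-.045,.045) for y in(-.028,.028) for z in(0,.07)])
t_=np.linspace(0,6.283,24)
def tinmask(c,p,fish,lid):
    m=np.zeros((420,560),np.uint8)
    cyl=np.array([[.026*np.cos(t),.026*np.sin(t),z] for t in t_ for z in(.07,lid)])
    for Q in(BOX,cyl):
        uv=pr(c,Q@Rz(p[3]).T+p[:3],fish)
        cv2.fillConvexPoly(m,cv2.convexHull(np.round(uv*16).astype(np.int32)),1,shift=4)
    return m>0
E
python3 - <<'E'
from h import *
from scipy.optimize import minimize,least_squares
cs={n:capture(n) for n in('scene','side','wrist')}
L={'press_nest':[0,0,0],'press_head':[-.035,0,.155],'lever_hinge':[.04,-.055,.185],'lever_grip':[.04,-.055-.15*np.cos(np.radians(38)),.185+.15*np.sin(np.radians(38))],'ram':[0,0,.113]}
obs=[]
tm={n:trace(cs[n],'tin')[0] for n in cs}
for n in cs:
  for l in L:
    r=landmark_of(cs[n],l)
    if r and r[0]['confidence']>.5: obs.append((l,r[0]['position']))
  print(n,tm[n]['confidence'],tm[n]['mask'].sum())
f=lambda p:np.ravel([(Rz(p[3])@L[l]+p[:3]-q)/.004 for l,q in obs])
s=least_squares(f,[.6,-.043,.02,-.2],loss='soft_l1')
print('nest',s.x.round(4),'deg',np.degrees(s.x[3]))
for (l,q),e in zip(obs,f(s.x).reshape(-1,3)*4): print(l,e.round(1))
def cost(p,lid=.081):
  return sum(1-(a&b).sum()/(a|b).sum() for n in cs for a,b in[(tm[n]['mask'],tinmask(cs[n],p,n=='wrist',lid))])
best=None
for y0 in np.radians(range(0,180,30)):
  r=minimize(cost,[.511,-.214,0,y0],method='Nelder-Mead',options=dict(initial_simplex=np.array([[.511,-.214,0,y0],[.517,-.214,0,y0],[.511,-.208,0,y0],[.511,-.214,.005,y0],[.511,-.214,0,y0+.3]]),maxiter=150))
  print(np.degrees(y0).round(),r.fun.round(3),r.x.round(4),np.degrees(r.x[3]).round(1))
  if best is None or r.fun<best.fun: best=r
ims=[]
for n in cs:
  im=cv2.cvtColor(cs[n]['frame'],cv2.COLOR_RGB2BGR)
  m=tinmask(cs[n],best.x,n=='wrist',.081).astype(np.uint8)
  cv2.drawContours(im,cv2.findContours(m,0,1)[0],-1,(0,255,0),1)
  for z,poly in((0,[[-.08,-.075],[-.08,.075],[.13,.075],[.13,-.075]]),(.155,[[-.035,-.04],[-.035,.04],[.12,.04],[.12,-.04]])):
    P=np.array([[a,b,z] for a,b in poly])@Rz(s.x[3]).T+s.x[:3]
    cv2.polylines(im,[np.round(pr(cs[n],P,n=='wrist')).astype(np.int32)],True,(0,0,255),1)
  u,v=pr(cs[n],[[.57,-.12,.05]],n=='wrist')[0].astype(int); print(u,v)
  u=min(max(u,100),460);v=min(max(v,100),320)
  ims.append(cv2.resize(im[v-100:v+100,u-100:u+100],(400,400) if n!='wrist' else (400,400)))
cv2.imwrite('pics/fit.png',cv2.resize(np.hstack(ims),(800,267)) if 0 else np.hstack(ims[:2]))
cv2.imwrite('pics/fitw.png',ims[2])
E
```

```text
scene 0.84 876
side 0.73 1154
wrist 0.75 1488
nest [ 0.5988 -0.0438  0.0205 -0.1881] deg -10.778602395147553
press_nest [-0.2 -1.3 -2.9]
press_head [ 1.8 -0.5 -2.3]
lever_hinge [0.3 0.3 0.3]
lever_grip [-1.1  0.8  1. ]
press_nest [ 1.1  1.5 -2.5]
press_head [-0.9 -0.2  6. ]
lever_hinge [1.7 2.6 2. ]
lever_grip [-0.5 -0.6  2.2]
ram [-0.8  0.7  0.6]
press_nest [-3.1 -0.2 -0.3]
press_head [ 1.5 -3.4 -2.4]Traceback (most recent call last):
  File "<stdin>", line 20, in <module>
    res = _minimize_neldermead(fun, x0, args, callback, bounds=bounds,
                               **options)
    fsim[k] = func(sim[k])
              ~~~~^^^^^^^^
    fx = function(np.copy(x), *(wrapper_args + args))
  File "<stdin>", line 17, in cost
  File "<stdin>", line 17, in <genexpr>
  File "h.py", line 27, in tinmask
    uv=pr(c,Q@Rz(p[3]).T+p[:3],fish)
  File "h.py", line 18, in pr
    if fish: return cv2.fisheye.projectPoints(P,np.float64(c['rvec']).reshape(3,1),np.float64(c['tvec']).reshape(3,1),np.float64(c['K']),np.zeros(4))[0].reshape(-1,2)
                    ~~~~~~~~~~~~~~~~~~~~~~~~~^^^^^^^^^^^^^^^^^^^^^^^^^^^^^^^^^^^^^^^^^^^^^^^^^^^^^^^^^^^^^^^^^^^^^^^^^^^^^^^^^^^^^^^^^^^^^^^^^^^^^^^^
cv2.error: OpenCV(4.12.0) /io/opencv/modules/calib3d/src/fisheye.cpp:83: error: (-215:Assertion failed) _tvec.getMat().isContinuous() && _rvec.getMat().isContinuous() in function 'projectPoints'
```

```bash
cat >> h.py <<'E'
def pr(c,P,fish):
    if not fish: return proj(c,P)
    q=np.float64(P).reshape(-1,3)@cv2.Rodrigues(np.float64(c['rvec']))[0].T+np.ravel(c['tvec'])
    r=np.hypot(q[:,0],q[:,1])+1e-9; th=np.arctan2(r,q[:,2])
    K=np.float64(c['K']); return np.c_[K[0,0]*th*q[:,0]/r+K[0,2],K[1,1]*th*q[:,1]/r+K[1,2]]
E
python3 - <<'E'
from h import *
from scipy.optimize import minimize
cs={n:capture(n) for n in('scene','side','wrist')}
tm={n:trace(cs[n],'tin')[0] for n in cs}
s=np.array([.5988,-.0438,.0205,-.1881])
def cost(p,lid=.081):
  return sum(1-(a&b).sum()/(a|b).sum() for n in cs for a,b in[(tm[n]['mask'],tinmask(cs[n],p,n=='wrist',lid))])
best=None
for y0 in np.radians(range(0,180,30)):
  b=np.array([.511,-.214,0,y0])
  r=minimize(cost,b,method='Nelder-Mead',options=dict(initial_simplex=b+np.vstack([np.zeros(4),np.diag([.006,.006,.005,.3])]),maxiter=150))
  print(np.degrees(y0).round(),r.fun.round(3),r.x.round(4),np.degrees(r.x[3]).round(1))
  if best is None or r.fun<best.fun: best=r
ims=[]
for n in cs:
  im=cv2.cvtColor(cs[n]['frame'],cv2.COLOR_RGB2BGR)
  m=tinmask(cs[n],best.x,n=='wrist',.081).astype(np.uint8)
  im=cv2.resize(im,None,fx=2,fy=2); m=cv2.resize(m,None,fx=2,fy=2)
  cv2.drawContours(im,cv2.findContours(m,0,1)[0],-1,(0,255,0),1)
  for z,poly in((0,[[-.08,-.075],[-.08,.075],[.13,.075],[.13,-.075]]),(.155,[[-.035,-.04],[-.035,.04],[.12,.04],[.12,-.04]])):
    P=np.array([[a,b,z] for a,b in poly])@Rz(s[3]).T+s[:3]
    cv2.polylines(im,[np.round(2*pr(cs[n],P,n=='wrist')+.5).astype(np.int32)],True,(0,0,255),1)
  u,v=2*pr(cs[n],[[.57,-.1,.05]],n=='wrist')[0].astype(int)
  u=min(max(u,200),920);v=min(max(v,150),690)
  ims.append(im[v-150:v+150,u-200:u+200])
cv2.imwrite('pics/fit.png',np.vstack([np.hstack(ims[:2]),np.hstack([ims[2],ims[2]*0])]))
E
```

```text
0.0 0.786 [ 0.5078 -0.2175  0.001  -0.601 ] -34.4
30.0 0.791 [ 0.5092 -0.2179 -0.0007 -0.6135] -35.1
60.0 0.79 [ 5.081e-01 -2.177e-01  4.000e-04 -6.028e-01] -34.5
90.0 0.792 [ 5.0810e-01 -2.1740e-01 -9.0000e-04  2.5071e+00] 143.6
120.0 0.791 [ 5.0830e-01 -2.1740e-01 -4.0000e-04  2.5173e+00] 144.2
150.0 0.791 [ 5.0860e-01 -2.1760e-01  4.0000e-04  2.5127e+00] 144.0
```

View pics/fit.png

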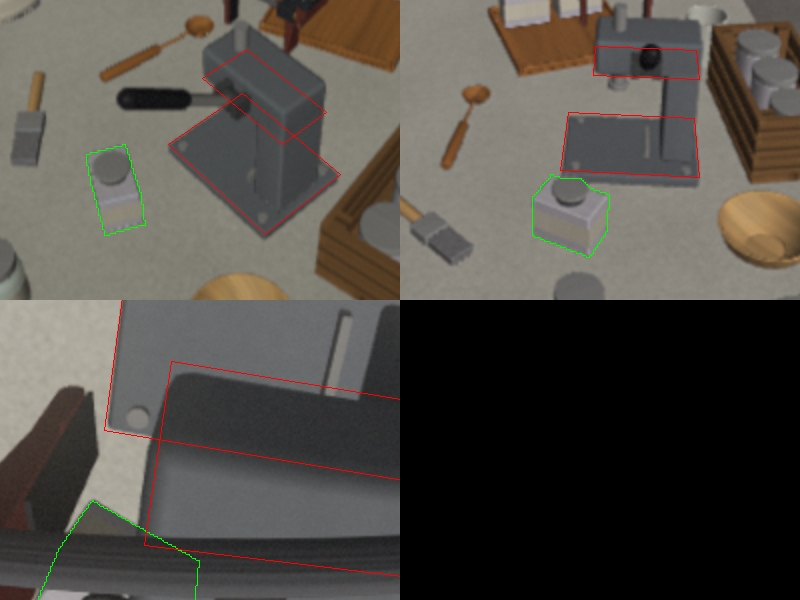

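The overlays match: the tin is at (0.508, -0.217, 0) with yaw about -35°, and the plate and head outlines lie on the press (yaw about -10.8°, plate top z = 20 mm). Next I compute the pre-grasp.

```bash
cat >> h.py <<'E'
from scipy.spatial.transform import Rotation as Ro
NEST=np.array([.5988,-.0438,.0205]); NY=-.188
def toolR(yaw,a):
    z=np.array([np.sin(a)*np.cos(yaw),np.sin(a)*np.sin(yaw),-np.cos(a)]); y=np.array([-np.sin(yaw),np.cos(yaw),0])
    return np.c_[np.cross(y,z),y,z]
def rel(p,R,p0=None,R0=None):
    o=get_obs(); p0=np.array(o['tool_pos']) if p0 is None else p0; R0=np.array(o['tool_rot']) if R0 is None else R0
    t=R0.T@(np.array(p)-p0)/.5; r=Ro.from_matrix(R0.T@R).as_rotvec()/1.5
    return dict(zip(('tx','ty','tz','rx','ry','rz'),np.r_[t,r].round(4).tolist()))
def st():
    o=get_obs(); print('t',round(o['time_s'],2),'p',np.round(o['tool_pos'],4),'F',np.round(o['contact_force'],1),'w',round(o['grip_width'],4),'gf',np.round(o['grip_force'],1),'q',np.round(o['qpos'],2))
E
python3 - <<'E'
from h import *
ty=np.radians(-34.7); a=np.radians(37); R=toolR(ty,a)
g=np.array([.509,-.2165,.045])+Rz(ty)@[-.028,0,0]
print(R.round(3)); print(rel([.6,0,.303],toolR(np.pi*0-np.pi/2,0)))
print(rel([.5,0,.31],R)); print(rel(g-.08*R[:,2],R), (g-.08*R[:,2]).round(3))
E
```

```text
[[-0.657  0.569  0.495]
 [ 0.455  0.822 -0.343]
 [-0.602  0.    -0.799]]
{'tx': -0.0, 'ty': -0.0001, 'tz': -0.1607, 'rx': 0.0, 'ry': 0.0, 'rz': 0.0}
{'tx': -0.0, 'ty': -0.2001, 'tz': -0.1747, 'rx': -0.2075, 'ry': -0.3961, 'rz': -0.6202}
{'tx': -0.3463, 'ty': -0.3073, 'tz': 0.2275, 'rx': -0.2075, 'ry': -0.3961, 'rz': -0.6202} [ 0.446 -0.173  0.109]
```

Emit:
apply_moves:
  series:
    - {"gripper": 1,"tz": -0.16}
    - {"gripper": 1,"tz": -0.16}
    - {"gripper": 1,"ty": -0.2,"tz": -0.175,"rx": -0.1,"ry": -0.19,"rz": -0.3}
    - {"gripper": 1,"ty": -0.2,"tz": -0.175,"rx": -0.1,"ry": -0.19,"rz": -0.3}
    - {"gripper": 1,"tx": -0.346,"ty": -0.307,"tz": 0.1,"rx": -0.2075,"ry": -0.396,"rz": -0.62}
    - {"gripper": 1,"tx": -0.346,"ty": -0.307,"tz": 0.1,"rx": -0.2075,"ry": -0.396,"rz": -0.62}
    - {"gripper": 1,"tx": -0.346,"ty": -0.307,"tz": 0.1,"rx": -0.2075,"ry": -0.396,"rz": -0.62}
    - {"gripper": 1,"tx": -0.346,"ty": -0.307,"tz": 0.22,"rx": -0.2075,"ry": -0.396,"rz": -0.62}
    - {"gripper": 1,"tx": -0.346,"ty": -0.307,"tz": 0.22,"rx": -0.2075,"ry": -0.396,"rz": -0.62}
    - {"gripper": 1,"tx": -0.346,"ty": -0.307,"tz": 0.22,"rx": -0.2075,"ry": -0.396,"rz": -0.62}
    - {"gripper": 1,"tx": -0.346,"ty": -0.307,"tz": 0.22,"rx": -0.2075,"ry": -0.396,"rz": -0.62}

```text
$.series[0]: bad value
```

```bash
cat > fit.py <<'E'
from h import *
from scipy.optimize import minimize
st()
cs={n:capture(n) for n in('scene','side','wrist')}
tm={}
for n in cs:
  r=trace(cs[n],'tin'); 
  if r: tm[n]=r[0]['mask']; print(n,round(r[0]['confidence'],2),r[0]['mask'].sum())
  l=landmark_of(cs[n],'tin'); print([(np.round(q['position'],4),q['confidence']) for q in l[:1]])
def cost(p,N):
  return sum(1-(a&b).sum()/(a|b).sum() for n in N for a,b in[(tm[n],tinmask(cs[n],np.r_[p[:2],0,p[2]],n=='wrist',.081))])
for N in [list(tm)]+[[n] for n in tm]:
  b=np.array([.509,-.2165,-.605])
  r=minimize(cost,b,(N,),method='Nelder-Mead',options=dict(initial_simplex=b+np.vstack([np.zeros(3),np.diag([.006,.006,.15])]),maxiter=100))
  print(N,r.fun.round(3),r.x.round(4),np.degrees(r.x[2]).round(1))
  if N==list(tm): best=r.x
im=cv2.cvtColor(cs['wrist']['frame'],cv2.COLOR_RGB2BGR)
cv2.drawContours(im,cv2.findContours(tinmask(cs['wrist'],np.r_[best[:2],0,best[2]],True,.081).astype(np.uint8),0,1)[0],-1,(0,255,0),1)
cv2.imwrite('pics/w1.png',im)
E
python3 fit.py
```

```text
t 2.85 p [0.6    0.     0.2226] F [ 0.1  1.  -0.7] w 0.088 gf 0.0 q [-0.06  0.09  1.23 -0.    1.82 -0.06]
scene 0.76 854
[(array([ 0.5072, -0.2142, -0.0041]), 0.9)]
side 0.6 1184
[(array([ 5.125e-01, -2.180e-01, -3.000e-04]), 0.67)]
wrist 0.77 1640
[(array([ 5.110e-01, -2.148e-01, -2.000e-04]), 0.7)]
['scene', 'side', 'wrist'] 0.786 [ 0.5064 -0.2166 -0.639 ] -36.6
['scene'] 0.066 [ 0.5048 -0.216  -0.6442] -36.9
['side'] 0.042 [ 0.5081 -0.2145 -0.6471] -37.1
['wrist'] 0.637 [ 0.5043 -0.2181 -0.7025] -40.3
```

View pics/w1.png

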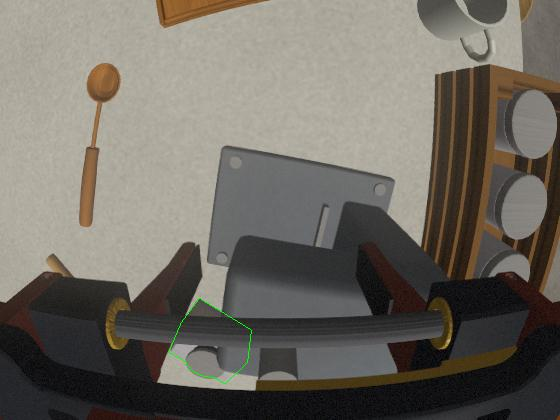

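The move call was refused, so the arm hasn't moved; rows probably need all seven keys. The picture, taken from the start pose, shows the tin at about (210,340), mostly hidden behind the gripper's bar.

Emit:
apply_moves:
  series:
    - {"gripper": 1,"tx": 0,"ty": 0,"tz": -0.16,"rx": 0,"ry": 0,"rz": 0}
    - {"gripper": 1,"tx": 0,"ty": 0,"tz": -0.16,"rx": 0,"ry": 0,"rz": 0}
    - {"gripper": 1,"tx": 0,"ty": -0.2,"tz": -0.175,"rx": -0.1,"ry": -0.19,"rz": -0.3}
    - {"gripper": 1,"tx": 0,"ty": -0.2,"tz": -0.175,"rx": -0.1,"ry": -0.19,"rz": -0.3}
    - {"gripper": 1,"tx": -0.346,"ty": -0.307,"tz": 0.1,"rx": -0.2075,"ry": -0.396,"rz": -0.62}
    - {"gripper": 1,"tx": -0.346,"ty": -0.307,"tz": 0.1,"rx": -0.2075,"ry": -0.396,"rz": -0.62}
    - {"gripper": 1,"tx": -0.346,"ty": -0.307,"tz": 0.1,"rx": -0.2075,"ry": -0.396,"rz": -0.62}
    - {"gripper": 1,"tx": -0.346,"ty": -0.307,"tz": 0.22,"rx": -0.2075,"ry": -0.396,"rz": -0.62}
    - {"gripper": 1,"tx": -0.346,"ty": -0.307,"tz": 0.22,"rx": -0.2075,"ry": -0.396,"rz": -0.62}
    - {"gripper": 1,"tx": -0.346,"ty": -0.307,"tz": 0.22,"rx": -0.2075,"ry": -0.396,"rz": -0.62}
    - {"gripper": 1,"tx": -0.346,"ty": -0.307,"tz": 0.22,"rx": -0.2075,"ry": -0.396,"rz": -0.62}

```text
time_s: 4.68
tool_pos: [0.4547, -0.1745, 0.1165]
tool_rot: [[-0.656, 0.571, 0.494], [0.456, 0.821, -0.344], [-0.602, -0.0, -0.799]]
contact_force: [0.2, -0.2, 0.4]
grip_width: 0.0878
grip_force: 0.0
```

```bash
python3 fit.py
python3 - <<'E'
from h import *
st()
E
```

```text
t 4.67 p [ 0.4547 -0.1745  0.1165] F [ 0.2 -0.2  0.4] w 0.0878 gf 0.0 q [-0.31 -0.86  2.27 -0.2   1.12 -1.24]
[(array([ 0.5071, -0.2123, -0.0046]), 0.76)]
side 0.56 1151
[(array([ 5.113e-01, -2.153e-01,  1.000e-04]), 0.8)]
wrist 0.63 9551
[(array([ 5.096e-01, -2.148e-01, -4.000e-04]), 0.93)]
['side', 'wrist'] 0.108 [ 0.5095 -0.2152 -0.6312] -36.2
['side'] 0.055 [ 0.5078 -0.2149 -0.5975] -34.2
['wrist'] 0.049 [ 0.5097 -0.2153 -0.6183] -35.4
t 5.12 p [ 0.4537 -0.1742  0.1131] F [-0.2  0.2 -0.6] w 0.0882 gf 0.0 q [-0.31 -0.86  2.27 -0.2   1.12 -1.24]
```

View pics/w1.png

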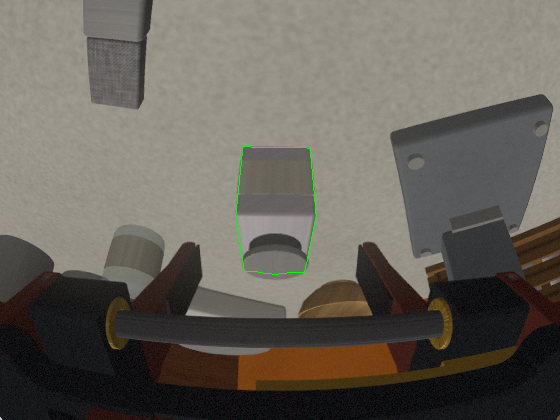

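The picture shows the tin centred between the fingers at (276,210). The wrist fit is tight: (0.5097, -0.2153), yaw -35.4°. Joint 2 sits at its lower limit at this retreat; the grasp is farther out, so I go in now.

Run:
```python
from h import *
ty=np.radians(-35.4); R=toolR(ty,np.radians(37))
g=np.array([.5097,-.2152,.045])+Rz(ty)@[-.028,0,0]
T=g+.019*R[:,2]
print(T.round(4),rel(T,R)); print(rel(T+[0,0,.05],R,T,R))
st()
```

```text
[ 0.4962 -0.2056  0.0298] {'tx': 0.0149, 'ty': -0.0028, 'tz': 0.1966, 'rx': 0.0034, 'ry': -0.0028, 'rz': 0.0064}
{'tx': -0.0602, 'ty': 0.0, 'tz': -0.0799, 'rx': 0.0, 'ry': 0.0, 'rz': 0.0}
t 5.12 p [ 0.4537 -0.1742  0.1131] F [-0.2  0.2 -0.6] w 0.0882 gf 0.0 q [-0.31 -0.86  2.27 -0.2   1.12 -1.24]
```

Emit:
apply_moves:
  series:
    - {"gripper": 1,"tx": 0.015,"ty": -0.003,"tz": 0.08,"rx": 0.003,"ry": -0.003,"rz": 0.006}
    - {"gripper": 1,"tx": 0.015,"ty": -0.003,"tz": 0.14,"rx": 0.003,"ry": -0.003,"rz": 0.006}
    - {"gripper": 1,"tx": 0.015,"ty": -0.003,"tz": 0.14,"rx": 0.003,"ry": -0.003,"rz": 0.006}
    - {"gripper": 1,"tx": 0.015,"ty": -0.003,"tz": 0.14,"rx": 0.003,"ry": -0.003,"rz": 0.006}

```text
time_s: 5.62
tool_pos: [0.4821, -0.1961, 0.053]
tool_rot: [[-0.651, 0.579, 0.491], [0.462, 0.815, -0.349], [-0.602, -0.0, -0.798]]
contact_force: [-0.2, 0.4, 0.6]
grip_width: 0.088
grip_force: 0.0
```

Run:
```python
from h import *
ty=np.radians(-35.4); R=toolR(ty,np.radians(37))
g=np.array([.5097,-.2152,.045])+Rz(ty)@[-.028,0,0]
T=g+.019*R[:,2]
print(T.round(4),rel(T,R))
st()
```

```text
[ 0.4962 -0.2056  0.0298] {'tx': 0.0007, 'ty': 0.0009, 'tz': 0.0575, 'rx': 0.0001, 'ry': 0.0002, 'rz': 0.0002}
t 5.62 p [ 0.4821 -0.1961  0.053 ] F [-0.2  0.4  0.6] w 0.088 gf 0.0 q [-0.34 -0.69  2.29 -0.21  0.93 -1.22]
```

Commands are relative to the pose actually reached. Now go in, grip and lift.

Emit:
apply_moves:
  series:
    - {"gripper": 1,"tx": 0,"ty": 0.001,"tz": 0.0575,"rx": 0,"ry": 0,"rz": 0}
    - {"gripper": 1,"tx": 0,"ty": 0.001,"tz": 0.0575,"rx": 0,"ry": 0,"rz": 0}
    - {"gripper": 0,"tx": 0,"ty": 0.001,"tz": 0.0575,"rx": 0,"ry": 0,"rz": 0}
    - {"gripper": 0,"tx": 0,"ty": 0.001,"tz": 0.0575,"rx": 0,"ry": 0,"rz": 0}
    - {"gripper": 0,"tx": 0,"ty": 0.001,"tz": 0.0575,"rx": 0,"ry": 0,"rz": 0}
    - {"gripper": 0,"tx": 0,"ty": 0.001,"tz": 0.0575,"rx": 0,"ry": 0,"rz": 0}
    - {"gripper": 0,"tx": 0,"ty": 0.001,"tz": 0.0575,"rx": 0,"ry": 0,"rz": 0}
    - {"gripper": 0,"tx": 0,"ty": 0.001,"tz": 0.0575,"rx": 0,"ry": 0,"rz": 0}
  force: 45

```text
time_s: 6.62
tool_pos: [0.4966, -0.2059, 0.0297]
tool_rot: [[-0.651, 0.579, 0.491], [0.462, 0.815, -0.349], [-0.602, -0.0, -0.798]]
contact_force: [-5.1, 2.4, 6.3]
grip_width: 0.056
grip_force: 45.0
```

Emit:
apply_moves:
  series:
    - {"gripper": 0,"tx": -0.015,"ty": 0,"tz": -0.02,"rx": 0,"ry": 0,"rz": 0}
    - {"gripper": 0,"tx": -0.03,"ty": 0,"tz": -0.04,"rx": 0,"ry": 0,"rz": 0}
    - {"gripper": 0,"tx": -0.045,"ty": 0,"tz": -0.06,"rx": 0,"ry": 0,"rz": 0}
    - {"gripper": 0,"tx": -0.06,"ty": 0,"tz": -0.08,"rx": 0,"ry": 0,"rz": 0}
    - {"gripper": 0,"tx": -0.06,"ty": 0,"tz": -0.08,"rx": 0,"ry": 0,"rz": 0}
    - {"gripper": 0,"tx": -0.06,"ty": 0,"tz": -0.08,"rx": 0,"ry": 0,"rz": 0}

```text
time_s: 7.38
tool_pos: [0.496, -0.2056, 0.0785]
tool_rot: [[-0.652, 0.579, 0.49], [0.463, 0.815, -0.348], [-0.601, -0.0, -0.799]]
contact_force: [-0.0, -0.3, -4.6]
grip_width: 0.0556
grip_force: 45.0
```

```bash
cat > held.py <<'E'
# pose of the held tin: fit x,y,z,yaw,pitch(about tin y) to masks
from h import *
from scipy.optimize import minimize
import sys
o=get_obs(); st()
p=np.array(o['tool_pos']);R=np.array(o['tool_rot'])
a=np.radians(37); g=p-.019*R[:,2]; yaw=np.arctan2(-R[0,1],R[1,1])
b0=np.r_[g+Rz(yaw)@[.028,0,-.045],yaw]
cs={n:capture(n) for n in('scene','side','wrist')}; tm={}
for n in cs:
  r=trace(cs[n],'tin')
  if r: tm[n]=r[0]['mask']
  l=landmark_of(cs[n],'tin'); print(n,r and (round(r[0]['confidence'],2),r[0]['mask'].sum()),[(np.round(q['position'],4),round(q['confidence'],2)) for q in l[:1]])
print('nominal',b0.round(4))
def mk(c,P,f,tilt):
  m=np.zeros((420,560),np.uint8)
  cyl=np.array([[.026*np.cos(t),.026*np.sin(t),z] for t in t_ for z in(.07,.081)])
  M=Rz(P[3])@cv2.Rodrigues(np.array([0,tilt,0.]))[0]
  for Q in(BOX,cyl): cv2.fillConvexPoly(m,cv2.convexHull(np.round(pr(c,Q@M.T+P[:3],f)*16).astype(np.int32)),1,shift=4)
  return m>0
for N in [['wrist']]:
  f=lambda v:sum(1-(A&B).sum()/(A|B).sum() for n in N for A,B in[(tm[n],mk(cs[n],np.r_[b0[:3]+Rz(yaw)@[v[0],0,v[1]],b0[3]],n=='wrist',v[2]))])
  r=minimize(f,[0,0,0],method='Nelder-Mead',options=dict(initial_simplex=np.vstack([np.zeros(3),np.diag([.004,.004,.08])]),maxiter=120))
  print(N,f([0,0,0]),r.fun,'dx dz tilt',r.x.round(4))
E
python3 held.py
```

```text
t 7.38 p [ 0.496  -0.2056  0.0785] F [-0.  -0.3 -4.6] w 0.0556 gf 45.0 q [-0.35 -0.65  2.22 -0.19  0.95 -1.25]
scene (0.87, np.int64(872)) [(array([ 0.5086, -0.2119,  0.0434]), 0.75)]
side (0.91, np.int64(1106)) [(array([ 0.5083, -0.2146,  0.0516]), 0.65)]
wrist (0.67, np.int64(18249)) [(array([ 0.5093, -0.2127,  0.0529]), 0.98)]
nominal [ 0.5096 -0.2152  0.0486 -0.6175]
['wrist'] 0.22709565057976988 0.19014782765458804 dx dz tilt [ 0.0046  0.0041 -0.222 ]
```

```bash
cat >> h.py <<'E'
def place(x,y,z,a=37):
    R=toolR(NY,np.radians(a)); return NEST+Rz(NY)@[x-.028,y,z+.045]+.019*R[:,2],R
E
python3 - <<'E'
from h import *
T,R=place(-.09,0,.013); print(T,rel(T,R))
E
```

```text
[ 0.49411217 -0.02388349  0.06332593] {'tx': 0.1894, 'ty': 0.294, 'tz': -0.1041, 'rx': -0.1724, 'ry': -0.0004, 'rz': -0.2286}
```

Emit:
apply_moves:
  series:
    - {"gripper": 0,"tx": 0.038,"ty": 0.059,"tz": -0.021,"rx": -0.034,"ry": 0,"rz": -0.046}
    - {"gripper": 0,"tx": 0.076,"ty": 0.118,"tz": -0.042,"rx": -0.069,"ry": 0,"rz": -0.091}
    - {"gripper": 0,"tx": 0.114,"ty": 0.176,"tz": -0.063,"rx": -0.103,"ry": 0,"rz": -0.137}
    - {"gripper": 0,"tx": 0.152,"ty": 0.235,"tz": -0.083,"rx": -0.138,"ry": 0,"rz": -0.183}
    - {"gripper": 0,"tx": 0.189,"ty": 0.294,"tz": -0.104,"rx": -0.172,"ry": 0,"rz": -0.229}
    - {"gripper": 0,"tx": 0.189,"ty": 0.294,"tz": -0.104,"rx": -0.172,"ry": 0,"rz": -0.229}
    - {"gripper": 0,"tx": 0.189,"ty": 0.294,"tz": -0.104,"rx": -0.172,"ry": 0,"rz": -0.229}
    - {"gripper": 0,"tx": 0.189,"ty": 0.294,"tz": -0.104,"rx": -0.172,"ry": 0,"rz": -0.229}

```text
time_s: 8.82
tool_pos: [0.4944, -0.0248, 0.0638]
tool_rot: [[-0.785, 0.188, 0.591], [0.15, 0.982, -0.114], [-0.602, -0.001, -0.799]]
contact_force: [-0.5, 0.5, -4.3]
grip_width: 0.0554
grip_force: 45.0
```

Run:
```python
from h import *
from scipy.optimize import least_squares
st()
cs={n:capture(n) for n in('scene','side','wrist')}
L={'press_nest':[0,0,0],'press_head':[-.035,0,.155],'lever_hinge':[.04,-.055,.185],'lever_grip':[.04,-.055-.15*np.cos(np.radians(38)),.185+.15*np.sin(np.radians(38))],'ram':[0,0,.113]}
obs=[]
for n in cs:
  for l in L:
    r=landmark_of(cs[n],l)
    if r and r[0]['confidence']>.5: obs.append((n,l,r[0]['position']))
  l=landmark_of(cs[n],'tin')
  if l: print(n,'tin in press frame',(Rz(NY).T@(np.array(l[0]['position'])-NEST)).round(4),round(l[0]['confidence'],2))
f=lambda p:np.ravel([(Rz(p[3])@L[l]+p[:3]-q)/.004 for n,l,q in obs])
s=least_squares(f,[.6,-.043,.02,-.2],loss='soft_l1')
print('nest',s.x.round(4),'deg',np.degrees(s.x[3]))
for (n,l,q),e in zip(obs,f(s.x).reshape(-1,3)*4): print(n,l,e.round(1))
im=[]
for n,(u,v) in zip(cs,pr(cs['scene'],NEST,0).tolist()+pr(cs['side'],NEST,0).tolist()+[[280,210]]):
  c=cv2.resize(cs[n]['frame'][...,::-1].copy(),None,fx=2,fy=2)
  u,v=int(2*u),int(2*v); u=min(max(u,200),920);v=min(max(v,200),640)
  im.append(c[v-200:v+200,u-200:u+200])
cv2.imwrite('pics/pre.png',np.hstack(im[:2])); save(cs['wrist'],'prew')
T,R=place(0,0,.013); print(T,rel(T,R))
```

```text
t 8.82 p [ 0.4944 -0.0248  0.0638] F [-0.5  0.5 -4.3] w 0.0554 gf 45.0 q [-0.07 -0.84  2.35 -0.09  0.99 -1.42]
scene tin in press frame [-0.0913 -0.0014  0.01  ] 0.68
side tin in press frame [-0.0907 -0.0014  0.013 ] 0.69
wrist tin in press frame [-0.0901 -0.0009  0.0135] 0.74
nest [ 0.599  -0.0434  0.0205 -0.2006] deg -11.494343988170943
scene press_nest [ 3.2 -1.3 -2.1]
scene press_head [ 1.1  3.4 -3. ]
scene lever_hinge [-2.4  3.  -2.3]
scene lever_grip [-1.8 -2.3  1.4]
side press_nest [ 1.5  1.9 -0.3]
side press_head [-3.5  0.4  4.3]
side lever_hinge [ 2.  -1.   2.3]
side lever_grip [ 2.5 -0.7  0.2]
side ram [-3.3 -2.8  0.1]
[ 0.58252637 -0.040704    0.06332593] {'tx': -0.1432, 'ty': 0.0002, 'tz': 0.1084, 'rx': -0.0003, 'ry': -0.0004, 'rz': 0.0003}
```

View pics/pre.png

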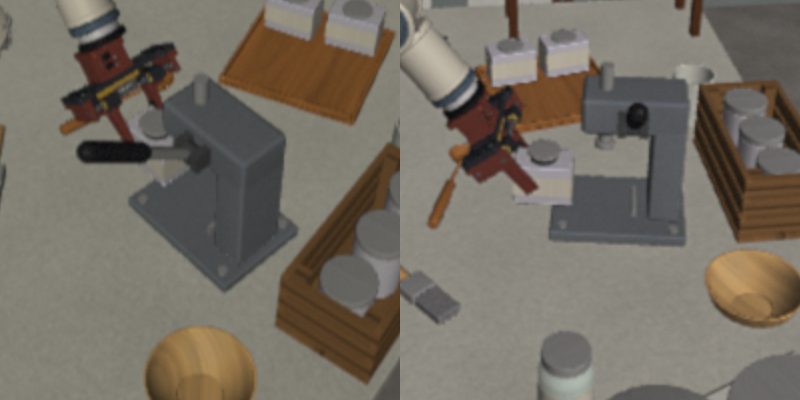

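The tin hangs upright, about 13 mm above the plate in front of the press (side crop at (545,175)), and the networks' readings agree with the nominal pose to 2 mm. Now I slide it in.

Emit:
apply_moves:
  series:
    - {"gripper": 0,"tx": -0.028,"ty": 0,"tz": 0.021,"rx": 0,"ry": 0,"rz": 0}
    - {"gripper": 0,"tx": -0.056,"ty": 0,"tz": 0.042,"rx": 0,"ry": 0,"rz": 0}
    - {"gripper": 0,"tx": -0.084,"ty": 0,"tz": 0.063,"rx": 0,"ry": 0,"rz": 0}
    - {"gripper": 0,"tx": -0.112,"ty": 0,"tz": 0.084,"rx": 0,"ry": 0,"rz": 0}
    - {"gripper": 0,"tx": -0.126,"ty": 0,"tz": 0.095,"rx": 0,"ry": 0,"rz": 0}
    - {"gripper": 0,"tx": -0.141,"ty": 0,"tz": 0.1065,"rx": 0,"ry": 0,"rz": 0}
    - {"gripper": 0,"tx": -0.141,"ty": 0,"tz": 0.1065,"rx": 0,"ry": 0,"rz": 0}
    - {"gripper": 0,"tx": -0.141,"ty": 0,"tz": 0.1065,"rx": 0,"ry": 0,"rz": 0}

```text
time_s: 10.88
tool_pos: [0.5808, -0.0405, 0.0633]
tool_rot: [[-0.785, 0.187, 0.59], [0.149, 0.982, -0.113], [-0.601, -0.001, -0.799]]
contact_force: [-0.7, -0.8, -4.0]
grip_width: 0.0558
grip_force: 45.0
```

```bash
cat > chk.py <<'E'
from h import *
st()
for n in ('scene','side','wrist'):
  c=capture(n); r=[]
  for l in ('tin','press_nest'):
    q=landmark_of(c,l); r.append((Rz(NY).T@(np.array(q[0]['position'])-NEST)).round(4) if q else None)
  print(n,*r)
T,R=place(-.001,0,0); print(T,rel(T,R))
E
python3 chk.py
```

```text
t 10.88 p [ 0.5808 -0.0405  0.0633] F [-0.7 -0.8 -4. ] w 0.0558 gf 45.0 q [-0.09 -0.49  2.14 -0.08  0.85 -1.45]
scene [ 0.0387 -0.0592  0.1878] [ 0.0003 -0.      0.0047]
side [-0.0022 -0.0006  0.0128] [-0.0016 -0.0028  0.0038]
wrist [-0.0028 -0.0005  0.0123] None
[ 0.58154399 -0.0405171   0.05032593] {'tx': 0.015, 'ty': 0.0002, 'tz': 0.0216, 'rx': -0.0003, 'ry': -0.0003, 'rz': 0.0003}
```

Emit:
apply_moves:
  series:
    - {"gripper": 0,"tx": 0.0066,"ty": 0,"tz": 0.0094,"rx": 0,"ry": 0,"rz": 0}
    - {"gripper": 0,"tx": 0.0126,"ty": 0,"tz": 0.0182,"rx": 0,"ry": 0,"rz": 0}
    - {"gripper": 0,"tx": 0.0126,"ty": 0,"tz": 0.0182,"rx": 0,"ry": 0,"rz": 0}
    - {"gripper": 0,"tx": 0.0126,"ty": 0,"tz": 0.0182,"rx": 0,"ry": 0,"rz": 0}

```text
time_s: 11.82
tool_pos: [0.5815, -0.0406, 0.0522]
tool_rot: [[-0.785, 0.187, 0.591], [0.149, 0.982, -0.113], [-0.601, -0.001, -0.799]]
contact_force: [-0.3, 0.1, -4.2]
grip_width: 0.056
grip_force: 45.0
```

Emit:
apply_moves:
  series:
    - {"gripper": 0,"tx": 0.0012,"ty": 0,"tz": 0.0016,"rx": 0,"ry": 0,"rz": 0}
    - {"gripper": 0,"tx": 0.0012,"ty": 0,"tz": 0.0016,"rx": 0,"ry": 0,"rz": 0}

```text
time_s: 12.08
tool_pos: [0.5816, -0.0406, 0.0514]
tool_rot: [[-0.785, 0.187, 0.591], [0.149, 0.982, -0.113], [-0.601, -0.001, -0.799]]
contact_force: [0.1, -0.1, -3.7]
grip_width: 0.0559
grip_force: 45.0
```

Emit:
apply_moves:
  series:
    - {"gripper": 0,"tx": 0.0012,"ty": 0,"tz": 0.0016,"rx": 0,"ry": 0,"rz": 0}
    - {"gripper": 0,"tx": 0.0012,"ty": 0,"tz": 0.0016,"rx": 0,"ry": 0,"rz": 0}

```text
time_s: 12.32
tool_pos: [0.5815, -0.0406, 0.0503]
tool_rot: [[-0.785, 0.187, 0.591], [0.149, 0.982, -0.113], [-0.601, -0.001, -0.799]]
contact_force: [-0.5, 0.7, -3.5]
grip_width: 0.0555
grip_force: 45.0
```

Emit:
apply_moves:
  series:
    - {"gripper": 0,"tx": 0.0006,"ty": 0,"tz": 0.0008,"rx": 0,"ry": 0,"rz": 0}
    - {"gripper": 0,"tx": 0.0006,"ty": 0,"tz": 0.0008,"rx": 0,"ry": 0,"rz": 0}

```text
time_s: 12.58
tool_pos: [0.5816, -0.0406, 0.0499]
tool_rot: [[-0.785, 0.187, 0.591], [0.149, 0.982, -0.113], [-0.601, -0.001, -0.799]]
contact_force: [0.1, 0.6, -4.4]
grip_width: 0.0553
grip_force: 45.0
```

Emit:
apply_moves:
  series:
    - {"gripper": 0,"tx": 0.0009,"ty": 0,"tz": 0.0012,"rx": 0,"ry": 0,"rz": 0}
    - {"gripper": 0,"tx": 0.0009,"ty": 0,"tz": 0.0012,"rx": 0,"ry": 0,"rz": 0}

```text
time_s: 12.82
tool_pos: [0.5819, -0.0406, 0.0497]
tool_rot: [[-0.784, 0.187, 0.592], [0.149, 0.982, -0.113], [-0.602, -0.001, -0.798]]
contact_force: [-0.4, 0.6, -1.1]
grip_width: 0.0556
grip_force: 45.0
```

```bash
python3 chk.py
```

```text
t 12.82 p [ 0.5819 -0.0406  0.0497] F [-0.4  0.6 -1.1] w 0.0556 gf 45.0 q [-0.09 -0.47  2.16 -0.08  0.81 -1.44]
scene [-0.0044  0.0019 -0.0025] [0.0012 0.002  0.0011]
side [-0.0011 -0.0034 -0.0003] [-0.0027  0.0003  0.0039]
wrist [-0.0001  0.0025  0.0001] None
[ 0.58154399 -0.0405171   0.05032593] {'tx': -0.0001, 'ty': 0.0001, 'tz': -0.0014, 'rx': -0.0002, 'ry': 0.0004, 'rz': 0.0003}
```

The tin is touching down (the weight reading fell from -4.4 N to -1.1 N). Release, then back straight out along the tool axis.

Emit:
apply_moves:
  series:
    - {"gripper": 0,"tx": 0.0003,"ty": 0,"tz": 0.0004,"rx": 0,"ry": 0,"rz": 0}
    - {"gripper": 0,"tx": 0.0003,"ty": 0,"tz": 0.0004,"rx": 0,"ry": 0,"rz": 0}
    - {"gripper": 0.8,"tx": 0.0003,"ty": 0,"tz": 0.0004,"rx": 0,"ry": 0,"rz": 0}
    - {"gripper": 0.95,"tx": 0.0003,"ty": 0,"tz": 0.0004,"rx": 0,"ry": 0,"rz": 0}
    - {"gripper": 1,"tx": 0.0003,"ty": 0,"tz": 0.0004,"rx": 0,"ry": 0,"rz": 0}
    - {"gripper": 1,"tx": 0.0003,"ty": 0,"tz": 0.0004,"rx": 0,"ry": 0,"rz": 0}

```text
time_s: 14.02
tool_pos: [0.5815, -0.0406, 0.0487]
tool_rot: [[-0.785, 0.187, 0.59], [0.149, 0.982, -0.113], [-0.601, -0.001, -0.799]]
contact_force: [-0.1, -0.4, -0.2]
grip_width: 0.0875
grip_force: 0.0
```

Emit:
apply_moves:
  series:
    - {"gripper": 1,"tx": 0,"ty": 0,"tz": -0.05,"rx": 0,"ry": 0,"rz": 0}
    - {"gripper": 1,"tx": 0,"ty": 0,"tz": -0.12,"rx": 0,"ry": 0,"rz": 0}
    - {"gripper": 1,"tx": 0,"ty": 0,"tz": -0.2,"rx": 0,"ry": 0,"rz": 0}
    - {"gripper": 1,"tx": 0,"ty": 0,"tz": -0.2,"rx": 0,"ry": 0,"rz": 0}

```text
time_s: 14.52
tool_pos: [0.5234, -0.0292, 0.1333]
tool_rot: [[-0.781, 0.186, 0.597], [0.148, 0.982, -0.113], [-0.607, 0.0, -0.795]]
contact_force: [0.8, -0.2, 0.2]
grip_width: 0.0877
grip_force: 0.0
```

```bash
python3 chk.py
python3 - <<'E'
from h import *
cs={n:capture(n) for n in('side','wrist')}
c=cv2.resize(cs['side']['frame'][...,::-1].copy(),None,fx=2,fy=2)
for P in ((-.045,-.028,0),(.045,-.028,0),(.045,-.028,.07),(-.045,-.028,.07),(.047,-.03,.015)):
  u,v=2*pr(cs['side'],Rz(NY)@P+NEST,0)[0]; cv2.circle(c,(int(u),int(v)),2,(0,255,0),-1)
u,v=(2*pr(cs['side'],NEST,0)[0]).astype(int)
w=cs['wrist']['frame'][...,::-1]
cv2.imwrite('pics/set.png',np.hstack([c[v-200:v+200,u-200:u+200],cv2.resize(w[:300,80:480],(400,300),) if 0 else w[0:400,80:480]]))
E
```

```text
t 14.53 p [ 0.5234 -0.0292  0.1333] F [ 0.8 -0.2  0.2] w 0.0877 gf 0.0 q [-0.08 -0.75  2.18 -0.08  1.06 -1.44]
scene [-0.0031 -0.0002 -0.0065] [-0.0009  0.0013  0.0031]
side [-0.0018  0.0014 -0.0007] [-0.0026 -0.0004 -0.0013]
wrist [-0.0032 -0.0005 -0.0021] None
[ 0.58154399 -0.0405171   0.05032593] {'tx': -0.0038, 'ty': 0.0004, 'tz': 0.1958, 'rx': -0.0004, 'ry': -0.0017, 'rz': 0.0004}
```

View pics/set.png

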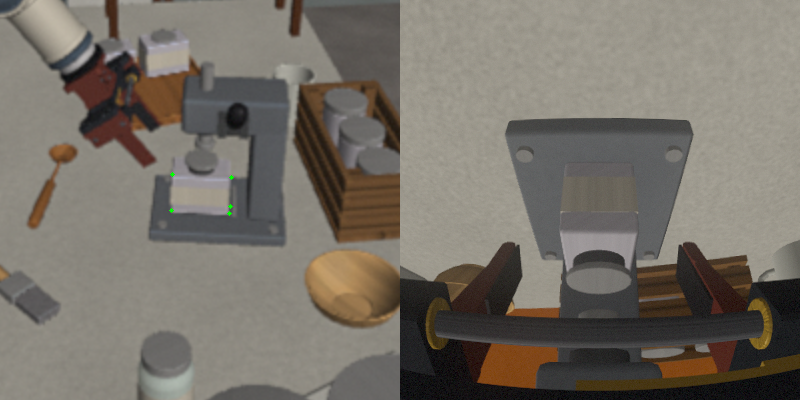

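The tin stands in the press with the lid up at (200,160) in the left crop, and its corners match the nominal pose to about 2 mm. Next, the lever path, with the shut fingers square on the handle.

```bash
cat >> h.py <<'E'
HN=NEST+Rz(NY)@[.04,-.055,.185]
def lev(th,off=0,r=.15):
    ph=np.radians(38)-th; P=Rz(NY)
    b=P@[0,-np.cos(ph),np.sin(ph)]; n=P@[0,-np.sin(ph),-np.cos(ph)]
    y=P[:,0]; R=np.c_[np.cross(y,n),y,n]
    return HN+r*b-(.013+off)*n,R
E
python3 - <<'E'
from h import *
st()
T,R=lev(0,.05); P=np.array([.46,-.05,.38]); Rc=np.array(get_obs()['tool_rot'])
print('up',rel(P,Rc)); print('pre',T.round(3),R.round(2),rel(T,R)); 
for n in ('scene','side'):
  q=landmark_of(capture(n),'lever_grip'); print(n,np.round(q[0]['position'],3) if q else 0, (lev(0,-.013)[0]).round(3))
E
```

```text
t 15.07 p [ 0.5224 -0.0294  0.1281] F [ 0.5 -0.4  0. ] w 0.0876 gf 0.0 q [-0.08 -0.74  2.18 -0.08  1.06 -1.44]
up {'tx': -0.2106, 'ty': -0.0642, 'tz': -0.4719, 'rx': 0.0, 'ry': 0.0, 'rz': 0.0}
pre [ 0.613 -0.183  0.347] [[ 0.15  0.98 -0.12]
 [ 0.77 -0.19 -0.6 ]
 [-0.62  0.   -0.79]] {'tx': -0.4517, 'ty': -0.269, 'tz': -0.2094, 'rx': 0.6365, 'ry': -0.0096, 'rz': 0.8316}
scene [ 0.607 -0.22   0.298] [ 0.606 -0.221  0.298]
side [ 0.603 -0.221  0.298] [ 0.606 -0.221  0.298]
```

Emit:
apply_moves:
  series:
    - {"gripper": 0,"tx": -0.05,"ty": -0.015,"tz": -0.11,"rx": 0,"ry": 0,"rz": 0}
    - {"gripper": 0,"tx": -0.1,"ty": -0.03,"tz": -0.22,"rx": 0,"ry": 0,"rz": 0}
    - {"gripper": 0,"tx": -0.15,"ty": -0.045,"tz": -0.33,"rx": 0,"ry": 0,"rz": 0}
    - {"gripper": 0,"tx": -0.2,"ty": -0.06,"tz": -0.45,"rx": 0,"ry": 0,"rz": 0}
    - {"gripper": 0,"tx": -0.21,"ty": -0.064,"tz": -0.47,"rx": 0,"ry": 0,"rz": 0}
    - {"gripper": 0,"tx": -0.21,"ty": -0.064,"tz": -0.47,"rx": 0,"ry": 0,"rz": 0}

```text
time_s: 16.02
tool_pos: [0.4602, -0.0501, 0.3805]
tool_rot: [[-0.784, 0.187, 0.592], [0.149, 0.982, -0.113], [-0.603, -0.001, -0.798]]
contact_force: [0.1, -0.4, -1.0]
grip_width: 0.0315
grip_force: 0.0
```

Run:
```python
from h import *
st()
T,R=lev(0,.05); print(rel(T,R))
```

```text
t 16.02 p [ 0.4602 -0.0501  0.3805] F [ 0.1 -0.4 -1. ] w 0.0315 gf 0.0 q [-0.18 -0.78  1.75 -0.01  1.53 -1.56]
{'tx': -0.2395, 'ty': -0.2046, 'tz': 0.2637, 'rx': 0.6375, 'ry': -0.0084, 'rz': 0.8305}
```

Emit:
apply_moves:
  series:
    - {"gripper": 0,"tx": -0.024,"ty": -0.02,"tz": 0.026,"rx": 0.064,"ry": 0,"rz": 0.083}
    - {"gripper": 0,"tx": -0.048,"ty": -0.04,"tz": 0.052,"rx": 0.128,"ry": 0,"rz": 0.166}
    - {"gripper": 0,"tx": -0.072,"ty": -0.06,"tz": 0.079,"rx": 0.191,"ry": 0,"rz": 0.249}
    - {"gripper": 0,"tx": -0.096,"ty": -0.082,"tz": 0.105,"rx": 0.255,"ry": 0,"rz": 0.332}
    - {"gripper": 0,"tx": -0.12,"ty": -0.102,"tz": 0.132,"rx": 0.319,"ry": 0,"rz": 0.415}
    - {"gripper": 0,"tx": -0.144,"ty": -0.122,"tz": 0.158,"rx": 0.383,"ry": 0,"rz": 0.5}
    - {"gripper": 0,"tx": -0.168,"ty": -0.143,"tz": 0.185,"rx": 0.446,"ry": 0,"rz": 0.58}
    - {"gripper": 0,"tx": -0.192,"ty": -0.164,"tz": 0.211,"rx": 0.51,"ry": 0,"rz": 0.664}
    - {"gripper": 0,"tx": -0.216,"ty": -0.184,"tz": 0.237,"rx": 0.574,"ry": -0.004,"rz": 0.747}
    - {"gripper": 0,"tx": -0.24,"ty": -0.205,"tz": 0.264,"rx": 0.638,"ry": -0.008,"rz": 0.83}
    - {"gripper": 0,"tx": -0.24,"ty": -0.205,"tz": 0.264,"rx": 0.638,"ry": -0.008,"rz": 0.83}
    - {"gripper": 0,"tx": -0.24,"ty": -0.205,"tz": 0.264,"rx": 0.638,"ry": -0.008,"rz": 0.83}

```text
time_s: 17.52
tool_pos: [0.6129, -0.183, 0.3448]
tool_rot: [[0.141, 0.983, -0.118], [0.775, -0.184, -0.605], [-0.616, -0.006, -0.787]]
contact_force: [-0.3, 0.4, 0.1]
grip_width: 0.0005
grip_force: 0.0
```

```bash
cat > lv.py <<'E'
from h import *
import sys
st(); o=get_obs(); R0=np.array(o['tool_rot'])
print('lever coords', (Rz(NY).T@(np.array(o['tool_pos'])-HN)).round(4),'Fn',round(float(R0[:,2]@o['contact_force']),1))
for s in sys.argv[1:]:
  th,off=map(float,s.split(',')); T,R=lev(th,off); print(s,rel(T,R))
E
python3 lv.py 0,0.006 0,0 0.1,0
```

```text
t 17.52 p [ 0.6129 -0.183   0.3448] F [-0.3  0.4  0.1] w 0.0005 gf 0.0 q [-0.01  0.26  0.96 -0.71  1.96 -0.09]
lever coords [-0.0002 -0.0791  0.1393] Fn -0.3
0,0.006 {'tx': -0.0037, 'ty': 0.0005, 'tz': 0.0842, 'rx': -0.0018, 'ry': 0.0006, 'rz': 0.0039}
0,0 {'tx': -0.0037, 'ty': 0.0006, 'tz': 0.0962, 'rx': -0.0018, 'ry': 0.0006, 'rz': 0.0039}
0.1,0 {'tx': -0.0048, 'ty': 0.0006, 'tz': 0.1263, 'rx': -0.002, 'ry': 0.0672, 'rz': 0.0038}
```

Emit:
apply_moves:
  series:
    - {"gripper": 0,"tx": -0.0037,"ty": 0,"tz": 0.05,"rx": 0,"ry": 0,"rz": 0.004}
    - {"gripper": 0,"tx": -0.0037,"ty": 0,"tz": 0.084,"rx": 0,"ry": 0,"rz": 0.004}
    - {"gripper": 0,"tx": -0.0037,"ty": 0,"tz": 0.092,"rx": 0,"ry": 0,"rz": 0.004}
    - {"gripper": 0,"tx": -0.0037,"ty": 0,"tz": 0.096,"rx": 0,"ry": 0,"rz": 0.004}
    - {"gripper": 0,"tx": -0.0037,"ty": 0,"tz": 0.096,"rx": 0,"ry": 0,"rz": 0.004}

```text
time_s: 18.15
tool_pos: [0.6073, -0.2135, 0.3105]
tool_rot: [[0.151, 0.982, -0.116], [0.773, -0.19, -0.605], [-0.616, 0.002, -0.788]]
contact_force: [0.7, -0.3, -0.0]
grip_width: 0.0002
grip_force: 0.0
```

```bash
python3 lv.py 0.08,0 0.16,0 0.24,0 0.32,0 .4,0 .48,0 .56,0
```

```text
t 18.15 p [ 0.6073 -0.2135  0.3105] F [ 0.7 -0.3 -0. ] w 0.0002 gf 0.0 q [-0.06  0.23  1.06 -0.69  1.88 -0.07]
lever coords [ 1.000e-04 -1.102e-01  1.050e-01] Fn 0.1
0.08,0 {'tx': 0.0018, 'ty': -0.0001, 'tz': 0.0279, 'rx': -0.0002, 'ry': 0.0535, 'rz': -0.0028}
0.16,0 {'tx': 0.0026, 'ty': -0.0001, 'tz': 0.052, 'rx': -0.0001, 'ry': 0.1068, 'rz': -0.0028}
0.24,0 {'tx': 0.0054, 'ty': -0.0001, 'tz': 0.0759, 'rx': -0.0, 'ry': 0.1602, 'rz': -0.0028}
0.32,0 {'tx': 0.01, 'ty': -0.0001, 'tz': 0.0995, 'rx': 0.0001, 'ry': 0.2135, 'rz': -0.0028}
.4,0 {'tx': 0.0165, 'ty': -0.0001, 'tz': 0.1227, 'rx': 0.0002, 'ry': 0.2668, 'rz': -0.0028}
.48,0 {'tx': 0.0249, 'ty': -0.0002, 'tz': 0.1453, 'rx': 0.0003, 'ry': 0.3202, 'rz': -0.0028}
.56,0 {'tx': 0.035, 'ty': -0.0002, 'tz': 0.1672, 'rx': 0.0005, 'ry': 0.3735, 'rz': -0.0028}
```

Emit:
apply_moves:
  series:
    - {"gripper": 0,"tx": 0.002,"ty": 0,"tz": 0.014,"rx": 0,"ry": 0.027,"rz": -0.003}
    - {"gripper": 0,"tx": 0.002,"ty": 0,"tz": 0.028,"rx": 0,"ry": 0.053,"rz": -0.003}
    - {"gripper": 0,"tx": 0.002,"ty": 0,"tz": 0.04,"rx": 0,"ry": 0.08,"rz": -0.003}
    - {"gripper": 0,"tx": 0.0026,"ty": 0,"tz": 0.052,"rx": 0,"ry": 0.107,"rz": -0.003}
    - {"gripper": 0,"tx": 0.0026,"ty": 0,"tz": 0.052,"rx": 0,"ry": 0.107,"rz": -0.003}

```text
time_s: 18.77
tool_pos: [0.6047, -0.2288, 0.2897]
tool_rot: [[0.165, 0.982, -0.09], [0.86, -0.187, -0.474], [-0.482, 0.001, -0.876]]
contact_force: [-0.8, 0.3, 3.5]
grip_width: 0.0006
grip_force: 1.4
```

```bash
python3 lv.py 0.24,0 0.32,0 .4,0 .48,0 .54,0 | cut -c1-140
python3 - <<'E'
from h import *
for n in('scene','side'):
  c=capture(n); q=landmark_of(c,'lever_grip')
  if q:
    v=Rz(NY).T@(np.array(q[0]['position'])-HN); print(n,v.round(3),'theta',np.radians(38)-np.arctan2(v[2],-v[1]))
E
```

```text
t 18.77 p [ 0.6047 -0.2288  0.2897] F [-0.8  0.3  3.5] w 0.0006 gf 1.4 q [-0.15  0.21  1.06 -0.53  1.85 -0.12]
lever coords [ 0.0003 -0.1256  0.0842] Fn -3.1
0.24,0 {'tx': 0.0002, 'ty': -0.0007, 'tz': 0.0245, 'rx': 0.0003, 'ry': 0.0533, 'rz': -0.0006}
0.32,0 {'tx': 0.001, 'ty': -0.0007, 'tz': 0.0485, 'rx': 0.0003, 'ry': 0.1066, 'rz': -0.0006}
.4,0 {'tx': 0.0037, 'ty': -0.0007, 'tz': 0.0725, 'rx': 0.0004, 'ry': 0.1599, 'rz': -0.0006}
.48,0 {'tx': 0.0083, 'ty': -0.0007, 'tz': 0.0961, 'rx': 0.0004, 'ry': 0.2133, 'rz': -0.0006}
.54,0 {'tx': 0.013, 'ty': -0.0008, 'tz': 0.1135, 'rx': 0.0004, 'ry': 0.2533, 'rz': -0.0006}
scene [ 0.    -0.127  0.074] theta 0.1372680267557781
side [-0.004 -0.131  0.071] theta 0.16637927290132382
```

Contact is good (3.5 N) and the lever moved to about 0.15 rad as planned. Continuing.

Emit:
apply_moves:
  series:
    - {"gripper": 0,"tx": 0,"ty": 0,"tz": 0.0125,"rx": 0,"ry": 0.027,"rz": 0}
    - {"gripper": 0,"tx": 0,"ty": 0,"tz": 0.0245,"rx": 0,"ry": 0.053,"rz": 0}
    - {"gripper": 0,"tx": 0.0005,"ty": 0,"tz": 0.0365,"rx": 0,"ry": 0.08,"rz": 0}
    - {"gripper": 0,"tx": 0.001,"ty": 0,"tz": 0.0485,"rx": 0,"ry": 0.107,"rz": 0}
    - {"gripper": 0,"tx": 0.002,"ty": 0,"tz": 0.0605,"rx": 0,"ry": 0.133,"rz": 0}
    - {"gripper": 0,"tx": 0.0037,"ty": 0,"tz": 0.0725,"rx": 0,"ry": 0.16,"rz": 0}
    - {"gripper": 0,"tx": 0.006,"ty": 0,"tz": 0.0845,"rx": 0,"ry": 0.187,"rz": 0}
    - {"gripper": 0,"tx": 0.0083,"ty": 0,"tz": 0.096,"rx": 0,"ry": 0.213,"rz": 0}
    - {"gripper": 0,"tx": 0.013,"ty": 0,"tz": 0.1135,"rx": 0,"ry": 0.253,"rz": 0}
    - {"gripper": 0,"tx": 0.013,"ty": 0,"tz": 0.1135,"rx": 0,"ry": 0.253,"rz": 0}

```text
time_s: 20.23
tool_pos: [0.6003, -0.2503, 0.2353]
tool_rot: [[0.186, 0.982, -0.025], [0.975, -0.188, -0.121], [-0.123, -0.001, -0.992]]
contact_force: [0.3, -0.5, 4.0]
grip_width: 0.0006
grip_force: 2.1
```

```bash
python3 lv.py .58,0 .62,0 .66,0 .7,0 .74,0 .78,0 .82,0
```

```text
t 20.23 p [ 0.6003 -0.2503  0.2353] F [ 0.3 -0.5  4. ] w 0.0006 gf 2.1 q [-0.38  0.21  1.08 -0.13  1.83 -0.23]
lever coords [ 1.000e-04 -1.476e-01  2.980e-02] Fn -3.9
.58,0 {'tx': -0.0005, 'ty': -0.0002, 'tz': 0.009, 'rx': -0.001, 'ry': 0.027, 'rz': -0.0007}
.62,0 {'tx': -0.0008, 'ty': -0.0001, 'tz': 0.021, 'rx': -0.0009, 'ry': 0.0537, 'rz': -0.0007}
.66,0 {'tx': -0.0006, 'ty': -0.0001, 'tz': 0.0331, 'rx': -0.0009, 'ry': 0.0804, 'rz': -0.0007}
.7,0 {'tx': 0.0, 'ty': -0.0001, 'tz': 0.0451, 'rx': -0.0009, 'ry': 0.107, 'rz': -0.0007}
.74,0 {'tx': 0.0011, 'ty': -0.0001, 'tz': 0.0571, 'rx': -0.0009, 'ry': 0.1337, 'rz': -0.0008}
.78,0 {'tx': 0.0028, 'ty': -0.0001, 'tz': 0.069, 'rx': -0.0009, 'ry': 0.1604, 'rz': -0.0008}
.82,0 {'tx': 0.0048, 'ty': -0.0001, 'tz': 0.0809, 'rx': -0.0009, 'ry': 0.187, 'rz': -0.0008}
```

Emit:
apply_moves:
  series:
    - {"gripper": 0,"tx": 0,"ty": 0,"tz": 0.009,"rx": 0,"ry": 0.027,"rz": 0}
    - {"gripper": 0,"tx": -0.0005,"ty": 0,"tz": 0.015,"rx": 0,"ry": 0.04,"rz": 0}
    - {"gripper": 0,"tx": -0.0008,"ty": 0,"tz": 0.021,"rx": 0,"ry": 0.054,"rz": 0}
    - {"gripper": 0,"tx": -0.0008,"ty": 0,"tz": 0.027,"rx": 0,"ry": 0.067,"rz": 0}
    - {"gripper": 0,"tx": -0.0006,"ty": 0,"tz": 0.033,"rx": 0,"ry": 0.08,"rz": 0}
    - {"gripper": 0,"tx": -0.0003,"ty": 0,"tz": 0.039,"rx": 0,"ry": 0.094,"rz": 0}
    - {"gripper": 0,"tx": 0,"ty": 0,"tz": 0.045,"rx": 0,"ry": 0.107,"rz": 0}
    - {"gripper": 0,"tx": 0,"ty": 0,"tz": 0.045,"rx": 0,"ry": 0.107,"rz": 0}

```text
time_s: 21.22
tool_pos: [0.6, -0.2525, 0.2162]
tool_rot: [[0.187, 0.982, 0.008], [0.982, -0.187, 0.034], [0.035, 0.002, -0.999]]
contact_force: [-1.7, -1.2, 10.2]
grip_width: 0.0006
grip_force: 5.4
```

```bash
python3 lv.py .74,0 .78,0 .8,0 .82,0 .84,0
python3 - <<'E'
from h import *
for n in('scene','side','wrist'):
  c=capture(n); q=landmark_of(c,'lever_grip')
  if q:
    v=Rz(NY).T@(np.array(q[0]['position'])-HN); print(n,v.round(3),'theta',np.radians(38)-np.arctan2(v[2],-v[1]))
  q=landmark_of(c,'tin')
  if q: print('tin',(Rz(NY).T@(np.array(q[0]['position'])-NEST)).round(4))
E
```

```text
t 21.23 p [ 0.6    -0.2525  0.2162] F [-1.7 -1.2 10.2] w 0.0006 gf 5.4 q [-0.47  0.24  1.08  0.04  1.83 -0.27]
lever coords [ 0.0002 -0.1498  0.0107] Fn -10.3
.74,0 {'tx': -0.0022, 'ty': -0.0005, 'tz': 0.0185, 'rx': 0.0013, 'ry': 0.0279, 'rz': -0.0}
.78,0 {'tx': -0.0024, 'ty': -0.0005, 'tz': 0.0306, 'rx': 0.0013, 'ry': 0.0546, 'rz': -0.0}
.8,0 {'tx': -0.0024, 'ty': -0.0005, 'tz': 0.0366, 'rx': 0.0013, 'ry': 0.0679, 'rz': 0.0}
.82,0 {'tx': -0.0023, 'ty': -0.0005, 'tz': 0.0426, 'rx': 0.0013, 'ry': 0.0812, 'rz': 0.0}
.84,0 {'tx': -0.002, 'ty': -0.0005, 'tz': 0.0486, 'rx': 0.0013, 'ry': 0.0946, 'rz': 0.0}
scene [ 0.    -0.149 -0.002] theta 0.6773169578687621
tin [-0.0037  0.0004 -0.0035]
side [-0.004 -0.147 -0.004] theta 0.6917298271994677
tin [0.0001 0.0006 0.0002]
wrist [ 0.    -0.148 -0.   ] theta 0.6652565409985147
tin [-0.0017 -0.0019 -0.0009]
```

Emit:
apply_moves:
  series:
    - {"gripper": 0,"tx": -0.001,"ty": 0,"tz": 0.005,"rx": 0,"ry": 0.012,"rz": 0}
    - {"gripper": 0,"tx": -0.002,"ty": 0,"tz": 0.01,"rx": 0,"ry": 0.022,"rz": 0}
    - {"gripper": 0,"tx": -0.002,"ty": 0,"tz": 0.015,"rx": 0,"ry": 0.032,"rz": 0}
    - {"gripper": 0,"tx": -0.002,"ty": 0,"tz": 0.02,"rx": 0,"ry": 0.042,"rz": 0}
    - {"gripper": 0,"tx": -0.002,"ty": 0,"tz": 0.025,"rx": 0,"ry": 0.052,"rz": 0}
    - {"gripper": 0,"tx": -0.002,"ty": 0,"tz": 0.025,"rx": 0,"ry": 0.052,"rz": 0}

```text
time_s: 22.42
tool_pos: [0.5999, -0.2529, 0.2038]
tool_rot: [[0.185, 0.982, 0.023], [0.976, -0.187, 0.11], [0.113, 0.002, -0.994]]
contact_force: [-1.7, -0.4, 10.8]
grip_width: 0.0008
grip_force: 5.7
```

```bash
python3 lv.py .82,0 .84,0 .86,0 .88,0
```

```text
t 22.43 p [ 0.5999 -0.2529  0.2038] F [-1.7 -0.4 10.8] w 0.0008 gf 5.7 q [-0.51  0.25  1.09  0.11  1.83 -0.29]
lever coords [ 0.0002 -0.1502 -0.0017] Fn -10.9
.82,0 {'tx': -0.0019, 'ty': -0.0004, 'tz': 0.0176, 'rx': 0.0012, 'ry': 0.0292, 'rz': 0.0002}
.84,0 {'tx': -0.0021, 'ty': -0.0005, 'tz': 0.0236, 'rx': 0.0012, 'ry': 0.0425, 'rz': 0.0002}
.86,0 {'tx': -0.0022, 'ty': -0.0005, 'tz': 0.0296, 'rx': 0.0012, 'ry': 0.0558, 'rz': 0.0003}
.88,0 {'tx': -0.0022, 'ty': -0.0005, 'tz': 0.0357, 'rx': 0.0012, 'ry': 0.0692, 'rz': 0.0003}
```

Emit:
apply_moves:
  series:
    - {"gripper": 0,"tx": -0.0005,"ty": 0,"tz": 0.004,"rx": 0,"ry": 0.009,"rz": 0}
    - {"gripper": 0,"tx": -0.001,"ty": 0,"tz": 0.008,"rx": 0,"ry": 0.018,"rz": 0}
    - {"gripper": 0,"tx": -0.0015,"ty": 0,"tz": 0.012,"rx": 0,"ry": 0.027,"rz": 0}
    - {"gripper": 0,"tx": -0.002,"ty": 0,"tz": 0.016,"rx": 0,"ry": 0.036,"rz": 0}
    - {"gripper": 0,"tx": -0.002,"ty": 0,"tz": 0.02,"rx": 0,"ry": 0.045,"rz": 0}

```text
time_s: 23.05
tool_pos: [0.6, -0.2526, 0.1942]
tool_rot: [[0.183, 0.982, 0.036], [0.967, -0.186, 0.176], [0.18, 0.002, -0.984]]
contact_force: [-2.0, -1.1, 13.9]
grip_width: 0.0001
grip_force: 6.8
```

Emit:
apply_moves:
  series:
    - {"gripper": 0,"tx": 0,"ty": 0,"tz": 0.003,"rx": 0,"ry": 0.006,"rz": 0}
    - {"gripper": 0,"tx": 0,"ty": 0,"tz": 0.003,"rx": 0,"ry": 0.006,"rz": 0}

```text
time_s: 23.3
tool_pos: [0.6001, -0.2524, 0.1924]
tool_rot: [[0.183, 0.982, 0.037], [0.965, -0.187, 0.185], [0.188, 0.002, -0.982]]
contact_force: [-2.2, -0.7, 12.6]
grip_width: 0.0004
grip_force: 6.1
```

Emit:
apply_moves:
  series:
    - {"gripper": 0,"tx": 0,"ty": 0,"tz": 0.003,"rx": 0,"ry": 0.006,"rz": 0}
    - {"gripper": 0,"tx": 0,"ty": 0,"tz": 0.003,"rx": 0,"ry": 0.006,"rz": 0}

```text
time_s: 23.55
tool_pos: [0.6001, -0.2523, 0.191]
tool_rot: [[0.183, 0.982, 0.039], [0.963, -0.187, 0.193], [0.197, 0.002, -0.98]]
contact_force: [-2.2, 0.3, 12.8]
grip_width: 0.0004
grip_force: 6.3
```

Emit:
apply_moves:
  series:
    - {"gripper": 0,"tx": 0,"ty": 0,"tz": 0.003,"rx": 0,"ry": 0.006,"rz": 0}
    - {"gripper": 0,"tx": 0,"ty": 0,"tz": 0.003,"rx": 0,"ry": 0.006,"rz": 0}

```text
time_s: 23.8
tool_pos: [0.6001, -0.2522, 0.1897]
tool_rot: [[0.182, 0.982, 0.04], [0.962, -0.187, 0.201], [0.205, 0.002, -0.979]]
contact_force: [-1.4, -1.5, 12.5]
grip_width: 0.0006
grip_force: 6.5
```

Emit:
apply_moves:
  series:
    - {"gripper": 0,"tx": 0,"ty": 0,"tz": 0.003,"rx": 0,"ry": 0,"rz": 0}
    - {"gripper": 0,"tx": 0,"ty": 0,"tz": 0.003,"rx": 0,"ry": 0,"rz": 0}

```text
time_s: 24.05
tool_pos: [0.6001, -0.2521, 0.1893]
tool_rot: [[0.182, 0.982, 0.041], [0.962, -0.187, 0.2], [0.204, 0.003, -0.979]]
contact_force: [-4.6, -2.1, 16.2]
grip_width: 0.0004
grip_force: 8.4
```

Emit:
apply_moves:
  series:
    - {"gripper": 0,"tx": 0,"ty": 0,"tz": 0.003,"rx": 0,"ry": 0,"rz": 0}
    - {"gripper": 0,"tx": 0,"ty": 0,"tz": 0.003,"rx": 0,"ry": 0,"rz": 0}

```text
time_s: 24.3
tool_pos: [0.6002, -0.2521, 0.1889]
tool_rot: [[0.182, 0.982, 0.042], [0.962, -0.187, 0.199], [0.204, 0.004, -0.979]]
contact_force: [-5.5, -2.2, 20.1]
grip_width: 0.0002
grip_force: 10.1
```

```bash
python3 lv.py .86,0 .88,0
```

```text
t 24.3 p [ 0.6002 -0.2521  0.1889] F [-5.5 -2.2 20.1] w 0.0002 gf 10.1 q [-0.55  0.27  1.1   0.2   1.83 -0.32]
lever coords [ 0.0003 -0.1493 -0.0166] Fn -20.4
.86,0 {'tx': -0.0006, 'ty': -0.0005, 'tz': -0.0001, 'rx': 0.0027, 'ry': -0.0057, 'rz': 0.0005}
.88,0 {'tx': -0.0011, 'ty': -0.0005, 'tz': 0.0059, 'rx': 0.0027, 'ry': 0.0077, 'rz': 0.0005}
```

The force now climbs while the tool stands still, at about 0.86 rad: this is the stop. One more small push to about 27 N, then hold.

Emit:
apply_moves:
  series:
    - {"gripper": 0,"tx": 0,"ty": 0,"tz": 0.002,"rx": 0,"ry": 0,"rz": 0}
    - {"gripper": 0,"tx": 0,"ty": 0,"tz": 0.004,"rx": 0,"ry": 0,"rz": 0}
    - {"gripper": 0,"tx": 0,"ty": 0,"tz": 0.004,"rx": 0,"ry": 0,"rz": 0}
    - {"gripper": 0,"tx": 0,"ty": 0,"tz": 0.004,"rx": 0,"ry": 0,"rz": 0}
    - {"gripper": 0,"tx": 0,"ty": 0,"tz": 0.004,"rx": 0,"ry": 0,"rz": 0}

```text
time_s: 24.92
tool_pos: [0.6002, -0.252, 0.1885]
tool_rot: [[0.182, 0.982, 0.043], [0.962, -0.187, 0.198], [0.203, 0.006, -0.979]]
contact_force: [-6.7, -2.9, 24.3]
grip_width: 0.0009
grip_force: 12.5
```

```bash
python3 lv.py .8,0 .72,0 .64,0 .56,0 .48,0 .4,0 .32,0
python3 - <<'E'
from h import *
for n in('scene','side'):
  c=capture(n)
  for l,o in(('lever_grip',HN),('tin',NEST),('ram',NEST)):
    q=landmark_of(c,l)
    if q:
      v=Rz(NY).T@(np.array(q[0]['position'])-o); print(n,l,v.round(3),'theta',round(np.radians(38)-np.arctan2(v[2],-v[1]),3) if l=='lever_grip' else '')
E
```

```text
t 24.93 p [ 0.6002 -0.252   0.1885] F [-6.7 -2.9 24.3] w 0.0009 gf 12.5 q [-0.55  0.27  1.1   0.2   1.83 -0.32]
lever coords [ 0.0003 -0.1493 -0.017 ] Fn -24.7
.8,0 {'tx': 0.0017, 'ty': -0.0005, 'tz': -0.0188, 'rx': 0.0038, 'ry': -0.0451, 'rz': 0.0004}
.72,0 {'tx': 0.0063, 'ty': -0.0003, 'tz': -0.0425, 'rx': 0.0038, 'ry': -0.0984, 'rz': 0.0002}
.64,0 {'tx': 0.0128, 'ty': -0.0002, 'tz': -0.0657, 'rx': 0.0038, 'ry': -0.1517, 'rz': 0.0001}
.56,0 {'tx': 0.0212, 'ty': -0.0001, 'tz': -0.0883, 'rx': 0.0038, 'ry': -0.2051, 'rz': -0.0001}
.48,0 {'tx': 0.0313, 'ty': 0.0001, 'tz': -0.1101, 'rx': 0.0038, 'ry': -0.2584, 'rz': -0.0002}
.4,0 {'tx': 0.0432, 'ty': 0.0002, 'tz': -0.1311, 'rx': 0.0038, 'ry': -0.3117, 'rz': -0.0004}
.32,0 {'tx': 0.0566, 'ty': 0.0003, 'tz': -0.151, 'rx': 0.0038, 'ry': -0.3651, 'rz': -0.0005}
scene lever_grip [-0.004 -0.146 -0.029] theta 0.859
scene tin [-0.004  0.    -0.004] theta 
scene ram [-0.005 -0.002  0.076] theta 
side lever_grip [-0.    -0.146 -0.032] theta 0.88
side tin [-0.001  0.001  0.   ] theta 
side ram [ 0.004 -0.     0.075] theta
```

The stop is confirmed: 25 N on the handle, lever about 0.87 rad, and the ram foot at 76 mm, so the lid is home. Now I guide the lever up slowly.

Emit:
apply_moves:
  series:
    - {"gripper": 0,"tx": 0.001,"ty": 0,"tz": -0.01,"rx": 0,"ry": -0.02,"rz": 0}
    - {"gripper": 0,"tx": 0.002,"ty": 0,"tz": -0.019,"rx": 0,"ry": -0.045,"rz": 0}
    - {"gripper": 0,"tx": 0.004,"ty": 0,"tz": -0.031,"rx": 0,"ry": -0.072,"rz": 0}
    - {"gripper": 0,"tx": 0.006,"ty": 0,"tz": -0.043,"rx": 0,"ry": -0.098,"rz": 0}
    - {"gripper": 0,"tx": 0.01,"ty": 0,"tz": -0.054,"rx": 0,"ry": -0.125,"rz": 0}
    - {"gripper": 0,"tx": 0.013,"ty": 0,"tz": -0.066,"rx": 0,"ry": -0.152,"rz": 0}
    - {"gripper": 0,"tx": 0.017,"ty": 0,"tz": -0.077,"rx": 0,"ry": -0.178,"rz": 0}
    - {"gripper": 0,"tx": 0.021,"ty": 0,"tz": -0.088,"rx": 0,"ry": -0.205,"rz": 0}
    - {"gripper": 0,"tx": 0.026,"ty": 0,"tz": -0.099,"rx": 0,"ry": -0.232,"rz": 0}
    - {"gripper": 0,"tx": 0.031,"ty": 0,"tz": -0.11,"rx": 0,"ry": -0.258,"rz": 0}
    - {"gripper": 0,"tx": 0.031,"ty": 0,"tz": -0.11,"rx": 0,"ry": -0.258,"rz": 0}

```text
time_s: 26.7
tool_pos: [0.6011, -0.247, 0.24]
tool_rot: [[0.183, 0.982, -0.033], [0.966, -0.186, -0.177], [-0.18, 0.0, -0.984]]
contact_force: [-0.5, -1.5, 5.1]
grip_width: 0.0007
grip_force: 2.2
```

```bash
python3 lv.py .4,0 .32,0 .24,0 .16,0 .08,0 .04,0 0,0 0,.01 0,.06
```

```text
t 26.7 p [ 0.6011 -0.247   0.24  ] F [-0.5 -1.5  5.1] w 0.0007 gf 2.2 q [-0.35  0.2   1.09 -0.18  1.82 -0.21]
lever coords [ 0.0002 -0.1442  0.0345] Fn -4.8
.4,0 {'tx': -0.0006, 'ty': -0.0004, 'tz': -0.0345, 'rx': 0.0003, 'ry': -0.0549, 'rz': 0.0003}
.32,0 {'tx': 0.0043, 'ty': -0.0004, 'tz': -0.0581, 'rx': 0.0003, 'ry': -0.1083, 'rz': 0.0003}
.24,0 {'tx': 0.0112, 'ty': -0.0004, 'tz': -0.0812, 'rx': 0.0003, 'ry': -0.1616, 'rz': 0.0003}
.16,0 {'tx': 0.0199, 'ty': -0.0004, 'tz': -0.1036, 'rx': 0.0003, 'ry': -0.2149, 'rz': 0.0003}
.08,0 {'tx': 0.0303, 'ty': -0.0004, 'tz': -0.1253, 'rx': 0.0004, 'ry': -0.2683, 'rz': 0.0003}
.04,0 {'tx': 0.0362, 'ty': -0.0004, 'tz': -0.1358, 'rx': 0.0004, 'ry': -0.2949, 'rz': 0.0002}
0,0 {'tx': 0.0425, 'ty': -0.0003, 'tz': -0.1461, 'rx': 0.0004, 'ry': -0.3216, 'rz': 0.0002}
0,.01 {'tx': 0.0518, 'ty': -0.0003, 'tz': -0.1638, 'rx': 0.0004, 'ry': -0.3216, 'rz': 0.0002}
0,.06 {'tx': 0.0982, 'ty': -0.0003, 'tz': -0.2524, 'rx': 0.0004, 'ry': -0.3216, 'rz': 0.0002}
```

Contact is kept (4.8 N). Continue to the top, still slowly.

Emit:
apply_moves:
  series:
    - {"gripper": 0,"tx": 0,"ty": 0,"tz": -0.012,"rx": 0,"ry": -0.018,"rz": 0}
    - {"gripper": 0,"tx": -0.0005,"ty": 0,"tz": -0.023,"rx": 0,"ry": -0.036,"rz": 0}
    - {"gripper": 0,"tx": -0.0005,"ty": 0,"tz": -0.0345,"rx": 0,"ry": -0.055,"rz": 0}
    - {"gripper": 0,"tx": 0.002,"ty": 0,"tz": -0.046,"rx": 0,"ry": -0.082,"rz": 0}
    - {"gripper": 0,"tx": 0.0043,"ty": 0,"tz": -0.058,"rx": 0,"ry": -0.108,"rz": 0}
    - {"gripper": 0,"tx": 0.008,"ty": 0,"tz": -0.07,"rx": 0,"ry": -0.135,"rz": 0}
    - {"gripper": 0,"tx": 0.011,"ty": 0,"tz": -0.081,"rx": 0,"ry": -0.162,"rz": 0}
    - {"gripper": 0,"tx": 0.015,"ty": 0,"tz": -0.092,"rx": 0,"ry": -0.188,"rz": 0}
    - {"gripper": 0,"tx": 0.02,"ty": 0,"tz": -0.1035,"rx": 0,"ry": -0.215,"rz": 0}
    - {"gripper": 0,"tx": 0.025,"ty": 0,"tz": -0.1145,"rx": 0,"ry": -0.242,"rz": 0}
    - {"gripper": 0,"tx": 0.03,"ty": 0,"tz": -0.125,"rx": 0,"ry": -0.268,"rz": 0}
    - {"gripper": 0,"tx": 0.03,"ty": 0,"tz": -0.125,"rx": 0,"ry": -0.268,"rz": 0}

```text
time_s: 28.2
tool_pos: [0.6057, -0.2212, 0.2972]
tool_rot: [[0.154, 0.983, -0.104], [0.822, -0.186, -0.539], [-0.549, -0.002, -0.836]]
contact_force: [0.7, 2.6, 2.0]
grip_width: 0.0003
grip_force: 1.3
```

```bash
python3 lv.py .04,0 0,0 0,.01 0,.06
```

```text
t 28.2 p [ 0.6057 -0.2212  0.2972] F [0.7 2.6 2. ] w 0.0003 gf 1.3 q [-0.1   0.21  1.06 -0.61  1.86 -0.1 ]
lever coords [-1.000e-04 -1.179e-01  9.170e-02] Fn -3.1
.04,0 {'tx': -0.0008, 'ty': 0.0001, 'tz': -0.0148, 'rx': -0.001, 'ry': -0.0283, 'rz': 0.0013}
0,0 {'tx': 0.001, 'ty': 0.0001, 'tz': -0.0267, 'rx': -0.001, 'ry': -0.055, 'rz': 0.0013}
0,.01 {'tx': 0.0026, 'ty': 0.0, 'tz': -0.0466, 'rx': -0.001, 'ry': -0.055, 'rz': 0.0013}
0,.06 {'tx': 0.0109, 'ty': -0.0001, 'tz': -0.1463, 'rx': -0.001, 'ry': -0.055, 'rz': 0.0013}
```

Emit:
apply_moves:
  series:
    - {"gripper": 0,"tx": -0.0005,"ty": 0,"tz": -0.008,"rx": 0,"ry": -0.015,"rz": 0}
    - {"gripper": 0,"tx": -0.0008,"ty": 0,"tz": -0.015,"rx": 0,"ry": -0.028,"rz": 0}
    - {"gripper": 0,"tx": 0,"ty": 0,"tz": -0.021,"rx": 0,"ry": -0.042,"rz": 0}
    - {"gripper": 0,"tx": 0.001,"ty": 0,"tz": -0.027,"rx": 0,"ry": -0.055,"rz": 0}
    - {"gripper": 0,"tx": 0.001,"ty": 0,"tz": -0.033,"rx": 0,"ry": -0.055,"rz": 0}
    - {"gripper": 0,"tx": 0.002,"ty": 0,"tz": -0.04,"rx": 0,"ry": -0.055,"rz": 0}
    - {"gripper": 0,"tx": 0.003,"ty": 0,"tz": -0.05,"rx": 0,"ry": -0.055,"rz": 0}
    - {"gripper": 0,"tx": 0.007,"ty": 0,"tz": -0.1,"rx": 0,"ry": -0.055,"rz": 0}
    - {"gripper": 0,"tx": 0.011,"ty": 0,"tz": -0.18,"rx": 0,"ry": -0.055,"rz": 0}
    - {"gripper": 0,"tx": 0.011,"ty": 0,"tz": -0.18,"rx": 0,"ry": -0.055,"rz": 0}
    - {"gripper": 0,"tx": 0.011,"ty": 0,"tz": -0.18,"rx": 0,"ry": -0.055,"rz": 0}

```text
time_s: 29.58
tool_pos: [0.6159, -0.1694, 0.3688]
tool_rot: [[0.146, 0.982, -0.117], [0.775, -0.187, -0.604], [-0.615, -0.002, -0.789]]
contact_force: [0.0, -0.5, 0.0]
grip_width: 0.0007
grip_force: 0.0
```

Run:
```python
from h import *
st()
cs={n:capture(n) for n in('scene','side')}
for n,c in cs.items():
  for l,o in(('lever_grip',HN),('tin',NEST),('ram',NEST)):
    q=landmark_of(c,l)
    if q:
      v=Rz(NY).T@(np.array(q[0]['position'])-o); print(n,l,v.round(3),'theta',round(np.radians(38)-np.arctan2(v[2],-v[1]),3) if l=='lever_grip' else '')
  q=landmark_of(c,'jar'); print(n,'jar',np.round(q[0]['position'],3) if q else 0)
c=cs['side']; f=cv2.resize(c['frame'][...,::-1].copy(),None,fx=3,fy=3,interpolation=cv2.INTER_CUBIC)
u,v=(3*pr(c,NEST+[0,0,.1],0)[0]).astype(int); cv2.imwrite('pics/end.png',f[v-280:v+280,u-280:u+280])
```

```text
t 29.57 p [ 0.6159 -0.1694  0.3688] F [ 0.  -0.5  0. ] w 0.0007 gf 0.0 q [ 0.01  0.29  0.88 -0.73  2.01 -0.11]
scene lever_grip [ 0.002 -0.117  0.095] theta -0.019
scene tin [-0.001 -0.002 -0.004] theta 
scene jar [ 0.496 -0.419 -0.001]
side lever_grip [-0.003 -0.118  0.092] theta 0.002
side ram [ 0.005 -0.001  0.114] theta 
side jar [ 0.494 -0.416 -0.003]
```

View pics/end.png

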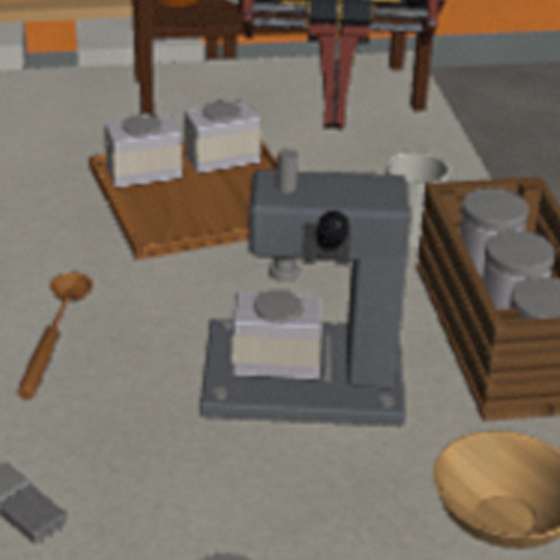

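The picture shows the closed tin upright in the press with its lid flat at (279,305). The ram and lever are up, the finished tins are untouched, and the gripper is clear.

```bash
python3 -c "
from bench import *
print(job_done())"
```

```text
the job is handed in; nothing more can be done
None
```

The tin stands closed in the press with its lid home, the lever is guided back up, the finished tins and jar are where they were, and I handed the job in at about 30 s; no verdict came back.

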